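Fetch the sample vial from the blocked drawer and put it on the balance

TASK

I need the sample vial from the small clear drawer box on the balance, but two bottles stand in front of its drawer: first set both aside in the lightweight grey tray, one in each half so that it is evenly loaded, without tipping or shoving the tray. Then pull the drawer open, stand the vial upright in the middle of the balance pan, shut the drawer fully, and put each bottle back on the spot where it stood. Keep bottles and vial upright throughout and leave the glass flask alone.

Things in the scene. Friction and masses are not known exactly. Their poses are not given: they have to be found in the camera images.
- blue_cap_bottle: white plastic bottle with a blue screw cap, 56 mm in diameter and 106 mm tall, 0.15 to 0.25 kg; the cap is 42 mm across, from 80 to 106 mm above the underside. Origin: centre of the underside; z up. It stands in front of the drawer box, left or right, and must return to the spot where it stood at the start.
- brown_bottle: brown glass bottle with a white screw cap, 48 mm in diameter and 109 mm tall, 0.2 to 0.33 kg; the cap is 40 mm across, from 78 to 108 mm above the underside. Origin: centre of the underside; z up. It stands in front of the drawer box beside the other bottle and must return to the spot where it stood at the start.
- vial: small brown vial with a black cap, 25 mm in diameter and 50 mm tall, 0.018 kg; the cap is 22 mm across, from 42 to 50 mm above the underside. Origin: centre of the underside; z up. It stands in the shut drawer, seen through the clear top in a 29 mm wide lane between two dark rails that run along its y (rails up to 21 mm, vial's underside 7 mm above the worktop); its place along the lane varies.
- drawer_box: clear acrylic box with grey edges, 115 mm deep (its x), 150 mm wide (its y), 66 mm high, fixed to the worktop, with one white drawer. Origin: centre of its underside; its front faces -x of its own frame, the drawer slides out along its -x. The drawer's side walls reach 25 mm, its front panel (57 mm ahead of the origin when shut) 60 mm above the worktop.
- drawer (a joint): drawer travel in m: 0 is shut, 0.085 is fully open against the stop. It slides with 1 to 2 N and stays where it is left. The vial moves with it. At full travel the vial's lane is clear of the box's top.
- drawer_knob (a point): middle of the round aluminium knob of the drawer, 38 mm above the worktop, 15 mm ahead of the drawer's front panel; the knob is 19 mm in diameter with a 24 mm rim at its outer end and sticks out 29 mm along the drawer's -x. It can be pinched from above across the drawer's y.
- tray: lightweight loose grey plastic tray (0.09 kg), 200 mm long (its x), 110 mm wide (its y), walls 40 mm high and 3 mm thick, floor 3 mm thick, with a partition 34 mm high across the middle that makes two halves, centred 50 mm to either side of the origin along its x, each about 95 by 104 mm. Origin: centre of its underside. Empty at the start.
- balance: white compact bench balance, 165 mm deep (its x), 125 mm wide (its y), fixed, with a display at its front and a round steel pan 90 mm in diameter. Origin: centre of its underside; the pan's centre lies 28 mm along its +x. A wide grey bench reader, 118 mm high, stands between the drawer box (right) and the tray and balance (left); a shelf overhangs the back of the worktop.
- pan (a point): centre of the balance pan's top, 44 mm above the worktop.
- flask: small empty conical glass flask, 50 mm in diameter and 85 mm tall, standing at the back on the left, a bystander that must not be disturbed. Origin: centre of its underside.
There are look-alikes about, which are no part of the job. Leave any turquoise look-alike of the brown_bottle alone.

How it is judged:
By the outcome, as a careful person would: the job done as asked, in the order asked, and still so for the second after the job is handed in, with the robot touching nothing.
It also fails if it takes over 144 s, if anything falls off the work surface, if the arm or the gripper's body presses on something with over 40 N, if the wrist force passes 120 N, or if a joint passes its speed limit or range.

ROBOT

A 6-joint arm with a two-finger parallel gripper is mounted at the origin on a cart in front of the work surface, level with it; the furniture and walls round the work are solid. World frame = base frame: x ahead of the robot, y to its left, z up, the work surface at z = 0. Lengths are in m, angles in rad, forces in N, time in s.
With the tool pointing down it reaches from about 0.325 to 0.775 m from the base axis. Payload 5.5 kg.
Tool frame: the origin (TCP) lies on the centre line of the jaws, within the pads' length; the fingertips stand 22 mm ahead of it and the grasp point (between the pads) lies 3 mm ahead of it; z points along the fingers, x is the direction in which the jaws open and shut, and the axes are right-handed (so a half turn about z gives the same grasp; the last joint's range is limited). The gripper opens to 85 mm and grips with 20 to 120 N. Pads are 22 mm wide; open, the fingers measure 114 mm over their backs; the gripper's body (76 mm by 85 mm) begins 54 mm behind the grasp point. The pads swing forward as they close: fully open they stand 13 mm farther back than shut.
Start: joints at [-1.352, 0.091, 1.231, -0, 1.82, -0.057], TCP at [0.163, -0.577, 0.253] pointing down, gripper open.
Joint ranges: [-2.87, 2.87], [-0.86, 2.18], [0.17, 2.46], [-1.51, 4.65], [0.06, 2.69], [-2.65, 2.65]. Speed limits (rad/s): [2.57, 2.57, 3.01, 3.14, 3.14, 3.14].

INTERFACE

Orientations are given as a unit quaternion [x, y, z, w].
In Python, from rig import status, viewer, job_done gives the robot as it stands.
- The arm moves only by the shell command python3 -m jog 'ROWS' [FORCE]. ROWS is JSON, a list of rows, each an object with "dp": the shift along the tool's x, y, z in mm, a list of three; "dr": the turn, a rotation vector about the tool's x, y, z in rad, a list of three; "grip": the opening, from -1 (shut) to 1 (fully open), so that 0 is half open. In form: [{"dp": [tx, ty, tz], "dr": [wx, wy, wz], "grip": grip}, ...]. A call has exactly 8 rows; each row is the pose to reach, as a shift and turn from the pose commanded when the call began, along the tool's axes at that moment; what a row does not reach only later rows make up. A row lasts 1/8 s, in which the tool goes at most 62.5 mm and 10.7 degrees, less where a joint would pass 70% of its speed; a pose out of reach is approached as far as the arm can. A call with a gripper value outside its range is refused whole. The fingers move at their own pace and stop on an object; FORCE is the grip in N (left out, the last holds). Time passes only in rows, so rows that repeat a pose let the fingers close, or fill a call up. It gives the time, the measured TCP pose, the force and the opening at its end, in the units of the state.
- status.observe(): the state, without advancing time (a new reading comes with each control period).
- viewer.grab_frame(name): name is "scene" or "side" or "wrist"; returns a dict with "image" (480x640x3 uint8, red, green, blue), "K" (3x3 intrinsics, pixels), "k1" (the pictures are not rectified: a ray, as slopes to the right and down, at radius r is drawn at 1 + k1 r^2 times it, then the intrinsics apply), "world_from_camera" (4x4, takes a point from camera to world coordinates); the wrist camera has in their place "tool_from_camera" (4x4, takes a point from camera to tool coordinates, whose origin is the TCP and whose axes are the tool frame's). Camera axes: x right, y up, looking along -z (the intrinsics and any distortion apply to the point x, -y, -z); pixel columns grow to the right and rows downward; lengths in m; the calibration is good to about 2 mm. A picture is of the moment at which its call begins: read the wrist's pose just before it. There is no depth.
- job_done(): hands the job in, once; it reports no verdict.
Trained networks look in the newest picture that a camera, given by its name, has taken for a name from the list of things; names that differ only in an ending like _2 or _b are one class to them, and where a whole thing is asked for, a point or a joint stands for the part that bears it (a point fixed in the world has none). Each returns a list of dicts, best first, with "p" (0 to 1); they miss things now and then, are a little off and sometimes report something else, mostly with a low value. They report only what shows in the picture. A call takes as long as a camera call. They do not tell look-alikes from the thing itself.
- viewer.cut_out(name, camera): "mask" (480x640 bool, what is visible of it) and "bbox" ([left, top, width, height] in pixels, round what is visible of it).
The state is a dict: "time_s": time; "joint_positions": joint angles; "qd": joint speeds; "effort": joint torques, N m; "position": TCP position; "ee_rot": TCP orientation; "ft_force": force on the tool from outside, world axes, zero at the start; "wrist_torque": the same for the moment, N m; "finger_gap": finger opening in m.
Only numpy, scipy, OpenCV 4.12 (cv2) and the standard library are available. Lean on these libraries where they do the work, as an engineer would, in place of code of your own. Each camera call takes 0.05 s, during which the arm holds its last target.

## Working session

There is one attempt and no reset: what is moved stays moved. The work goes in short steps, Python scripts to look and compute and a shell command to move; the robot and the scene stay as the last step left them, time stands still between calls to the robot, and variables do not carry over. Pictures are saved under pics/ and viewed, and the job is handed in when it is done.

```bash
ls; mkdir -p pics
python3 - <<'E'
from rig import status, viewer
import cv2
print(status.observe())
for n in ["scene","side","wrist"]:
    f=viewer.grab_frame(n); cv2.imwrite(f"pics/a_{n}.png",f["image"][:,:,::-1])
    print(n,f["K"],f["k1"],f.get("world_from_camera",f.get("tool_from_camera")))
E
```

```text
pics
{'time_s': 0.0, 'joint_positions': array([-1.35169604e+00,  9.18581760e-02,  1.23192458e+00,  3.98788798e-05,
        1.81976628e+00, -5.67072102e-02]), 'qd': array([ 1.90428695e-03,  2.47850668e-03,  1.53746383e-03, -4.21921182e-04,
       -1.80953076e-03,  8.06191989e-06]), 'effort': array([-1.33161386e-03, -4.58730054e+01, -4.18032360e+01,  1.02472034e-04,
        1.16725877e-02,  3.86859790e-05]), 'position': array([ 0.1633483 , -0.57708772,  0.25212937]), 'ee_rot': array([ 7.97600213e-01, -6.03185662e-01, -7.32993738e-04, -6.48037978e-04]), 'ft_force': array([0.00133299, 0.56051223, 0.06777193]), 'wrist_torque': array([-0.03415769,  0.04030069,  0.01482516]), 'finger_gap': 0.08549179077249211}
scene [[436.85714678   0.         313.04502592]
 [  0.         436.85714678 243.46404169]
 [  0.           0.           1.        ]] -0.07483922146171001 [[ 0.52359025  0.65696367 -0.54244998 -0.27311062]
 [-0.85189794  0.39541867 -0.34338605 -0.55378824]
 [-0.01109731  0.64190561  0.76670336  1.12781541]
 [ 0.          0.          0.          1.        ]]
side [[533.237943     0.         314.64722966]
 [  0.         533.237943   236.68696644]
 [  0.           0.           1.        ]] -0.012183422058557285 [[-0.93537202  0.22923222 -0.26931723  0.06808252]
 [-0.35348991 -0.5819878   0.73234902  1.01507102]
 [ 0.01113865  0.78021971  0.62540638  0.99024642]
 [ 0.          0.          0.          1.        ]]
wrist [[375.7686541    0.         317.56218441]
 [  0.         375.7686541  235.0237304 ]
 [  0.           0.           1.        ]] 0.0012411813176186023 [[ 9.99999937e-01  3.34223961e-04 -1.22622604e-04 -6.99173850e-04]
 [ 2.86096468e-04 -9.59436658e-01 -2.81924133e-01 -7.10801208e-02]
 [-2.11874422e-04  2.81924080e-01 -9.59436693e-01 -1.20151728e-01]
 [ 0.00000000e+00  0.00000000e+00  0.00000000e+00  1.00000000e+00]]
```

View pics/a_scene.png

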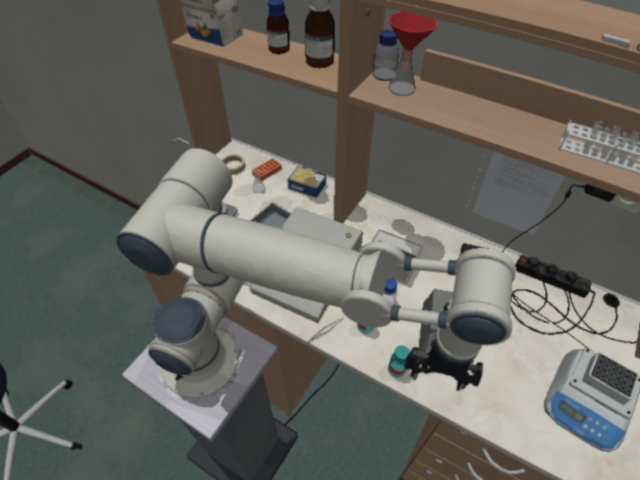

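View pics/a_side.png

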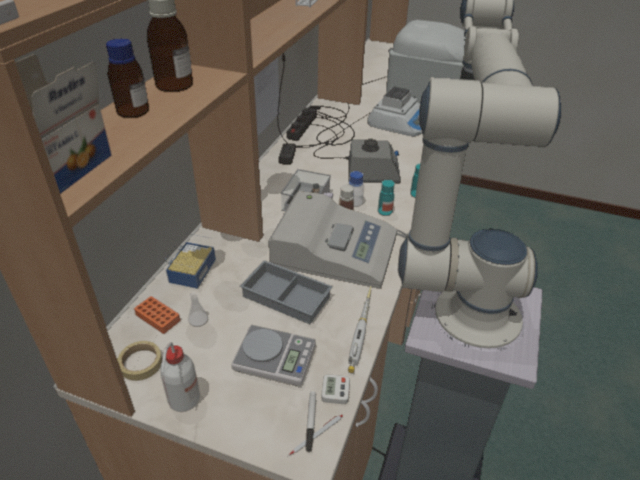

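View pics/a_wrist.png

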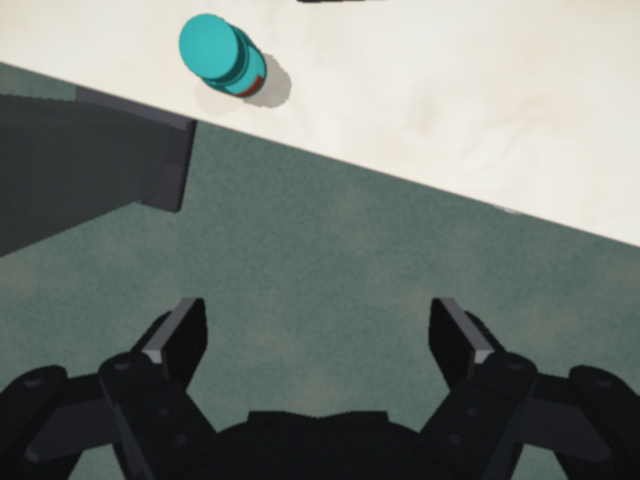

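```bash
cat > h.py <<'E'
import numpy as np, cv2
from scipy.spatial.transform import Rotation as R
from rig import status, viewer
def frame(n):
    s=status.observe(); f=viewer.grab_frame(n)
    if n=="wrist":
        T=np.eye(4);T[:3,:3]=R.from_quat(s["ee_rot"]).as_matrix();T[:3,3]=s["position"]
        f["W"]=T@f["tool_from_camera"]
    else: f["W"]=f["world_from_camera"]
    return f
def ray(f,uv):
    K=f["K"];d=np.array([(uv[0]-K[0,2])/K[0,0],(uv[1]-K[1,2])/K[1,1]]);u=d.copy()
    for _ in range(20): u=d/(1+f["k1"]*(u@u))
    v=f["W"][:3,:3]@np.array([u[0],-u[1],-1.]); return f["W"][:3,3],v
def at_z(f,uv,z):
    o,v=ray(f,uv); return o+v*(z-o[2])/v[2]
def proj(f,P):
    P=np.atleast_2d(P);c=(P-f["W"][:3,3])@f["W"][:3,:3]
    x=c[:,0]/-c[:,2];y=-c[:,1]/-c[:,2];g=1+f["k1"]*(x*x+y*y);K=f["K"]
    return np.c_[K[0,0]*x*g+K[0,2],K[1,1]*y*g+K[1,2]]
def save(f,name,crop=None,scale=1):
    im=f["image"][:,:,::-1].copy()
    if crop: l,t,w,h=crop; im=im[t:t+h,l:l+w]
    im=cv2.resize(im,None,fx=scale,fy=scale,interpolation=cv2.INTER_CUBIC)
    cv2.imwrite("pics/"+name,im)
def cyl(f,xy,parts,n=48):
    """silhouette mask of stacked cylinders parts=[(r,z0,z1)]"""
    m=np.zeros((480,640),np.uint8);a=np.linspace(0,2*np.pi,n,endpoint=False)
    for r,z0,z1 in parts:
        P=np.vstack([np.c_[xy[0]+r*np.cos(a),xy[1]+r*np.sin(a),np.full(n,z)] for z in(z0,z1)])
        h=cv2.convexHull(proj(f,P).astype(np.float32)); cv2.fillPoly(m,[np.round(h*16).astype(np.int32)],1,shift=4)
    return m.astype(bool)
def fitcyl(f,mask,xy0,parts):
    from scipy.optimize import minimize
    def c(p):
        m=cyl(f,p,parts); return 1-(m&mask).sum()/max(1,(m|mask).sum())
    best=None
    for st in (0.02,0.006):
        r=minimize(c,xy0,method="Nelder-Mead",options=dict(initial_simplex=[xy0,[xy0[0]+st,xy0[1]],[xy0[0],xy0[1]+st]],xatol=2e-4))
        xy0=r.x
    return r.x,1-r.fun
BLUE=[(.028,0,.08),(.021,.08,.106)]
BROWN=[(.024,0,.078),(.020,.078,.108)]
VIAL=[(.0125,0,.042),(.011,.042,.05)]
def dets(cam,names):
    out={}
    for n in names:
        out[n]=viewer.cut_out(n,cam)
        for d in out[n]: print(cam,n,round(d["p"],2),d["bbox"])
    return out
E
python3 - <<'E'
from h import *
for c in ["side","scene"]:
    f=frame(c)
    d=dets(c,["blue_cap_bottle","brown_bottle","drawer_box","drawer","tray","balance","flask","vial"])
    if c=="side":
        save(f,"b_side.png",(240,130,220,200),3.4 and 3)
E
```

```text
side blue_cap_bottle 0.64 [348.1, 174.2, 17.5, 34.4]
side brown_bottle 0.84 [338.0, 183.3, 14.5, 27.2]
side brown_bottle 0.8 [379.6, 179.1, 16.1, 39.2]
side brown_bottle 0.45 [407.8, 163.4, 11.7, 32.3]
side drawer_box 0.78 [279.7, 169.0, 52.8, 42.1]
side tray 0.71 [239.4, 257.9, 95.1, 66.7]
side balance 0.82 [231.7, 326.2, 82.3, 61.4]
side balance 0.4 [325.8, 187.7, 8.4, 7.9]
side flask 0.69 [188.9, 294.1, 17.1, 33.4]
scene blue_cap_bottle 0.84 [383.9, 282.9, 12.8, 21.3]
scene brown_bottle 0.8 [386.6, 342.7, 24.2, 34.5]
scene brown_bottle 0.42 [355.9, 327.8, 16.4, 3.9]
scene drawer_box 0.87 [372.1, 231.9, 49.2, 52.1]
scene tray 0.69 [252.7, 203.8, 40.4, 27.6]
scene tray 0.2 [221.4, 202.4, 16.7, 12.8]
scene balance 0.61 [222.7, 201.6, 15.2, 12.3]
scene flask 0.63 [253.7, 169.1, 8.3, 20.9]
```

View pics/b_side.png

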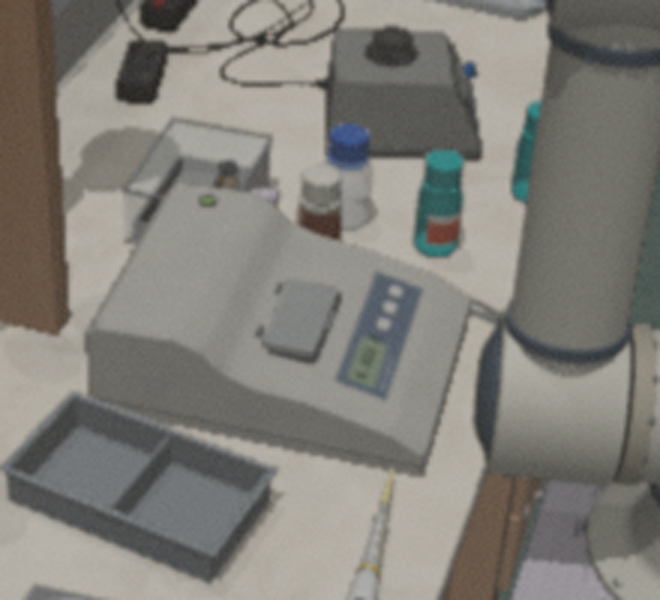

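Run:
```python
from h import *
f=frame("side")
P=lambda uv,z:print(uv,z,np.round(at_z(f,uv,z),3))
print("cap tops blue, brown, teal1, teal2");P((240+350/3,130+130/3),.106);P((240+321/3,130+172/3),.108);P((240+442/3,130+158/3),.109);P((414,166),.109)
print("blue body base");P((357,205),0)
print("tray rim corners L,T,R,B");
for x,y in[(8,466),(78,397),(272,470),(212,557)]:P((240+x/3,130+y/3),.04)
print("box top corners");
for x,y in[(172,120),(272,138),(125,190),(262,185)]:P((240+x/3,130+y/3),.066)
print("pan");P((263,345),.044);P((198,322),0)
print("reader top near corner");
for x,y in[(170,195),(280,215)]:P((240+x/3,130+y/3),.118)
for x,y in[(92,395),(420,470)]:P((240+x/3,130+y/3),.0)
s=f
for n,parts,x0 in [("blue_cap_bottle",BLUE,None),("brown_bottle",BROWN,None)]:
    d=viewer.cut_out(n,"side")[0]; b=d["bbox"]
    x0=at_z(f,(b[0]+b[2]/2,b[1]+8),.1)[:2]
    print(n,x0,fitcyl(f,d["mask"],x0,parts))
```

```text
cap tops blue, brown, teal1, teal2
(356.6666666666667, 173.33333333333334) 0.106 [ 0.439 -0.364  0.106]
(347.0, 187.33333333333334) 0.108 [ 0.441 -0.275  0.108]
(387.33333333333337, 182.66666666666666) 0.109 [ 0.335 -0.343  0.109]
(414, 166) 0.109 [ 0.281 -0.469  0.109]
blue body base
(357, 205) 0 [ 0.425 -0.347  0.   ]
tray rim corners L,T,R,B
(242.66666666666666, 285.33333333333337) 0.04 [0.578 0.155 0.04 ]
(266.0, 262.33333333333337) 0.04 [0.56  0.053 0.04 ]
(330.6666666666667, 286.66666666666663) 0.04 [0.367 0.078 0.04 ]
(310.6666666666667, 315.66666666666663) 0.04 [0.379 0.19  0.04 ]
box top corners
(297.3333333333333, 170.0) 0.066 [ 0.643 -0.374  0.066]
(330.6666666666667, 176.0) 0.066 [ 0.529 -0.38   0.066]
(281.6666666666667, 193.33333333333334) 0.066 [ 0.636 -0.23   0.066]
(327.3333333333333, 191.66666666666666) 0.066 [ 0.508 -0.29   0.066]
pan
(263, 345) 0.044 [0.446 0.316 0.044]
(198, 322) 0 [0.643 0.276 0.   ]
reader top near corner
(296.6666666666667, 195.0) 0.118 [ 0.56  -0.168  0.118]
(333.3333333333333, 201.66666666666669) 0.118 [ 0.451 -0.175  0.118]
(270.6666666666667, 261.66666666666663) 0.0 [0.57  0.005 0.   ]
(380.0, 286.66666666666663) 0.0 [ 0.257 -0.009  0.   ]
blue_cap_bottle [ 0.4300201 -0.3435395] (array([ 0.44052155, -0.36373981]), np.float64(0.6168831168831169))
brown_bottle [ 0.44192568 -0.2506458 ] (array([ 0.4500873 , -0.30264409]), np.float64(0.5755395683453237))
```

```bash
python3 -m jog '[{"dp":[-20,-45,-6],"dr":[0,0,-0.18],"grip":1},{"dp":[-40,-90,-12],"dr":[0,0,-0.36],"grip":1},{"dp":[-60,-135,-19],"dr":[0,0,-0.54],"grip":1},{"dp":[-80,-180,-25],"dr":[0,0,-0.72],"grip":1},{"dp":[-103,-230,-32],"dr":[0,0,-0.9],"grip":1},{"dp":[-126,-280,-38],"dr":[0,0,-1.08],"grip":1},{"dp":[-147,-330,-45],"dr":[0,0,-1.2],"grip":1},{"dp":[-164,-365,-50],"dr":[0,0,-1.295],"grip":1}]'
python3 - <<'E'
from h import *
f=frame("wrist");save(f,"c_wrist.png")
dets("wrist",["blue_cap_bottle","brown_bottle","drawer_box","drawer","drawer_knob","vial"])
g=frame("scene");save(g,"c_scene.png")
g=frame("side");save(g,"c_side.png")
E
```

```text
time_s: 2.2
position: [0.4715, -0.3184, 0.3036]
ee_rot: [1.0, 0.002, 0.0, 0.0]
ft_force: [0.1, -1.0, 0.3]
finger_gap: 0.0855
wrist blue_cap_bottle 0.59 [255.9, 200.3, 59.6, 76.5]
wrist brown_bottle 0.71 [84.2, 301.2, 76.6, 75.9]
wrist brown_bottle 0.57 [255.2, 124.5, 58.1, 54.7]
wrist brown_bottle 0.56 [140.0, 194.2, 76.8, 66.4]
wrist brown_bottle 0.35 [343.7, 106.1, 166.5, 159.1]
wrist drawer_box 0.59 [343.9, 101.4, 165.0, 163.8]
wrist drawer_box 0.23 [258.5, 124.1, 55.2, 54.3]
wrist drawer_knob 0.68 [347.3, 115.1, 34.2, 141.1]
```

View pics/c_wrist.png

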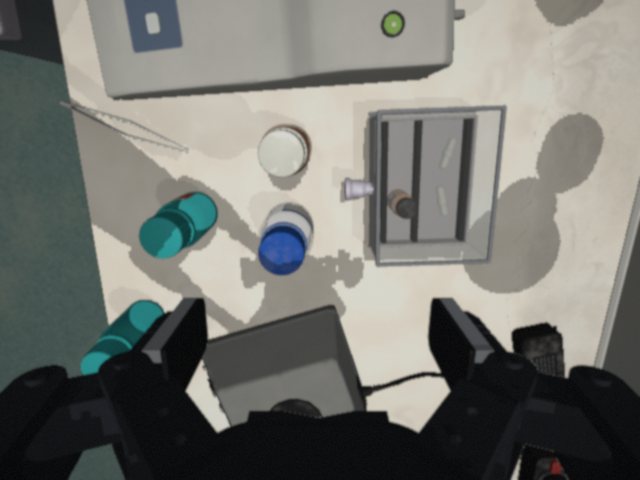

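View pics/c_scene.png

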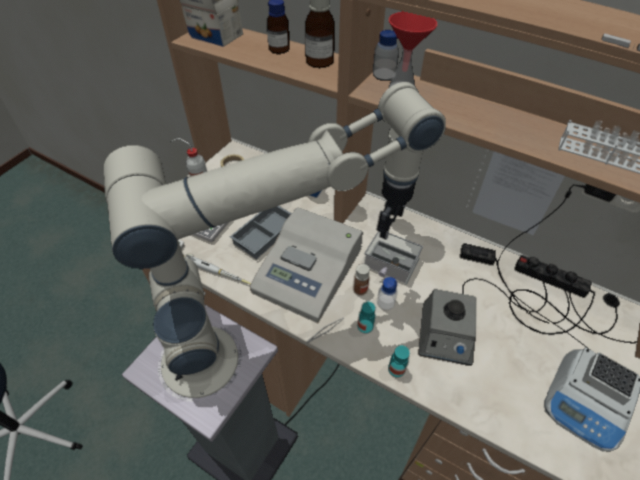

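Run:
```python
from h import *
f=frame("wrist")
P=lambda n,uv,z:print(n,np.round(at_z(f,uv,z),4))
P("brown cap",(283,151),.108);P("blue cap",(282.5,251),.106)
P("knob",(347,188),.038);P("knob panel",(371,188),.038)
for uv in[(371,112),(506,106),(491,264),(376,265)]:P("boxtop",uv,.066)
P("vialcap",(405,208),.057)
P("vialbase",(393,198),.03)
for n,parts,x0 in [("blue_cap_bottle",BLUE,(.44,-.364)),("brown_bottle",BROWN,(.44,-.275))]:
    for d in viewer.cut_out(n,"wrist"):
        b=d["bbox"];x0=at_z(f,(b[0]+b[2]/2,b[1]+b[3]/2),.07)[:2]
        print(n,b,fitcyl(f,d["mask"],x0,parts))
# measure same from side and scene
for c in("scene","side"):
    g=frame(c)
    for n,parts in [("blue_cap_bottle",BLUE),("brown_bottle",BROWN)]:
        for d in viewer.cut_out(n,c):
            b=d["bbox"];x0=at_z(g,(b[0]+b[2]/2,b[1]+b[3]/2),.05)[:2]
            print(c,n,b,fitcyl(g,d["mask"],x0,parts))
    save(g,f"d_{c}.png",(330,200,100,120) if c=="scene" else (270,150,140,90),5)
```

```text
brown cap [ 0.44   -0.2696  0.108 ]
blue cap [ 0.4369 -0.3569  0.106 ]
knob [ 0.4986 -0.3117  0.038 ]
knob panel [ 0.5233 -0.3117  0.038 ]
boxtop [ 0.5167 -0.2381  0.066 ]
boxtop [ 0.6379 -0.2333  0.066 ]
boxtop [ 0.6438 -0.3849  0.066 ]
boxtop [ 0.5273 -0.3857  0.066 ]
vialcap [ 0.5552 -0.3287  0.057 ]
vialbase [ 0.5481 -0.3237  0.03  ]
blue_cap_bottle [262.6, 200.5, 54.4, 72.4] (array([ 0.43735884, -0.35920941]), np.float64(0.9206438859079357))
brown_bottle [259.1, 125.0, 53.5, 52.6] (array([ 0.44152991, -0.26883109]), np.float64(0.9104599104599105))
brown_bottle [85.7, 296.5, 78.7, 78.3] (array([ 0.25675949, -0.47013269]), np.float64(0.5431136309945666))
brown_bottle [143.1, 191.6, 75.8, 67.4] (array([ 0.33365885, -0.34233632]), np.float64(0.9292249730893434))
scene blue_cap_bottle [376.1, 277.7, 21.8, 32.6] (array([ 0.43829642, -0.35690545]), np.float64(0.9311475409836065))
scene blue_cap_bottle [361.4, 234.3, 59.4, 50.1] (array([ 0.57268324, -0.32854678]), np.float64(0.29909819639278556))
scene brown_bottle [352.1, 261.5, 15.2, 31.9] (array([ 0.43938693, -0.26938453]), np.float64(0.8582834331337326))
scene brown_bottle [386.8, 344.4, 24.8, 33.0] (array([ 0.26148808, -0.47714708]), np.float64(0.8875432525951558))
scene brown_bottle [355.9, 302.3, 17.9, 30.2] (array([ 0.33319199, -0.34206837]), np.float64(0.8985239852398524))
side blue_cap_bottle [349.2, 172.0, 15.3, 35.8] (array([ 0.44204314, -0.36387072]), np.float64(0.6570048309178744))
side brown_bottle [381.4, 179.6, 13.3, 37.0] (array([ 0.33460423, -0.34267844]), np.float64(0.8467023172905526))
side brown_bottle [339.1, 185.1, 12.6, 23.4] (array([ 0.45300389, -0.31954557]), np.float64(0.5117967332123412))
side brown_bottle [408.5, 162.1, 19.0, 35.9] (array([ 0.26033379, -0.48395831]), np.float64(0.8990291262135922))
```

View pics/d_scene.png

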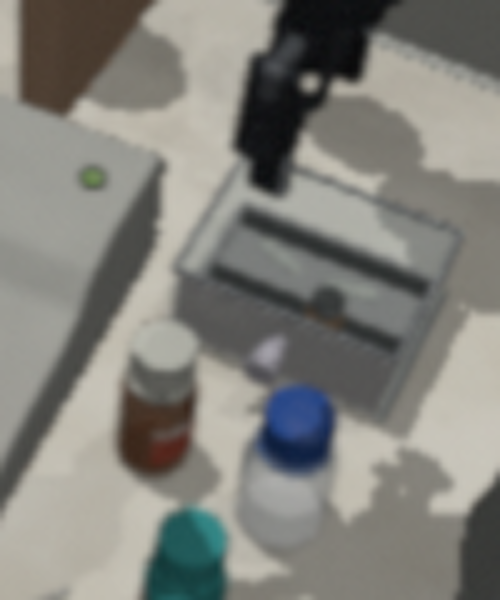

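View pics/d_side.png

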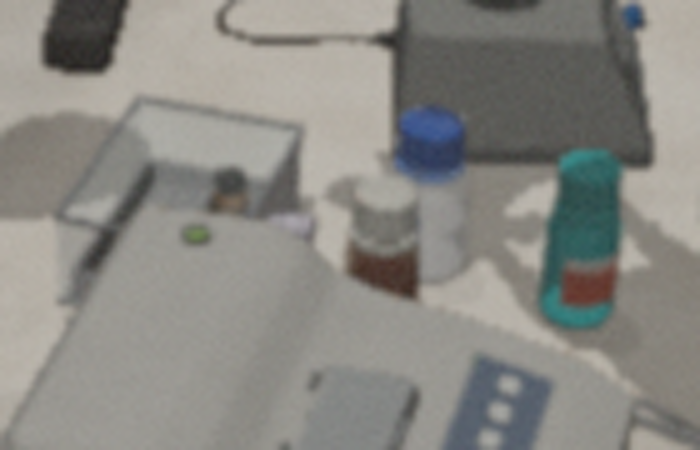

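```bash
cat >> h.py <<'E'
def boxmask(f,p,dims,z0,z1,off=(0,0)):
    c,s=np.cos(p[2]),np.sin(p[2]);m=np.zeros((480,640),np.uint8)
    hx,hy=dims[0]/2,dims[1]/2
    P=[[p[0]+c*x-s*y,p[1]+s*x+c*y,z] for x in(-hx,hx) for y in(-hy,hy) for z in(z0,z1)]
    h=cv2.convexHull(proj(f,P).astype(np.float32));cv2.fillPoly(m,[np.round(h*16).astype(np.int32)],1,shift=4)
    return m.astype(bool)
def fitbox(f,mask,p0,dims,z0,z1):
    from scipy.optimize import minimize
    def c(p):
        m=boxmask(f,p,dims,z0,z1); return 1-(m&mask).sum()/max(1,(m|mask).sum())
    p0=np.array(p0,float)
    for st in (.02,.006):
        S=np.vstack([p0,p0+[st,0,0],p0+[0,st,0],p0+[0,0,st*8]])
        r=minimize(c,p0,method="Nelder-Mead",options=dict(initial_simplex=S,xatol=2e-4));p0=r.x
    return p0,1-r.fun
def outline(im,f,p,dims,zs,col=(0,0,255)):
    c,s=np.cos(p[2]),np.sin(p[2]);hx,hy=dims[0]/2,dims[1]/2
    for z in zs:
        P=[[p[0]+c*x-s*y,p[1]+s*x+c*y,z] for x,y in((-hx,-hy),(hx,-hy),(hx,hy),(-hx,hy))]
        cv2.polylines(im,[np.round(proj(f,P)).astype(np.int32)],True,col,1)
E
python3 - <<'E'
from h import *
f=frame("side")
d=viewer.cut_out("tray","side")[0]
p,s=fitbox(f,d["mask"],(.471,.119,-.15),(.2,.11),0,.04);print("tray",p,s)
b=viewer.cut_out("balance","side")[0]
q,s=fitbox(f,b["mask"],(.43,.316,-.15),(.165,.125),0,.03);print("bal",q,s)
k=viewer.cut_out("flask","side")[0]; print(k["bbox"],at_z(f,(k["bbox"][0]+9,k["bbox"][1]+31),0.01))
im=f["image"][:,:,::-1].copy();outline(im,f,p,(.2,.11),(0,.04));outline(im,f,q,(.165,.125),(0,.03))
im=cv2.resize(im[240:400,180:350],None,fx=4,fy=3.7);cv2.imwrite("pics/e.png",im)
print(at_z(f,(263,345),.044))
E
```

```text
tray [ 0.47756386  0.11523533 -0.12684423] 0.9815402365157196
bal [0.42340975 0.30735183 0.08244032] 0.8855759429153924
[187.8, 290.9, 19.9, 35.2] [0.64055098 0.28435467 0.01      ]
[0.44580062 0.3162298  0.044     ]
```

View pics/e.png

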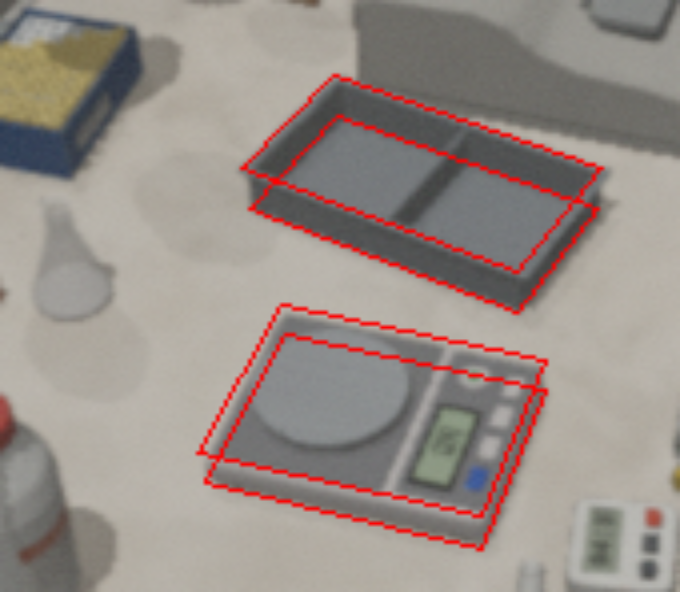

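View pics/c_side.png

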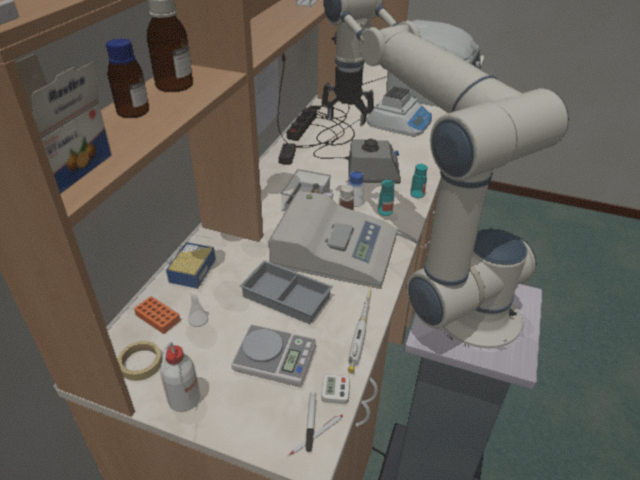

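Run:
```python
from h import *
f=frame("wrist")
for uv in [(110,97),(280,82),(450,65)]:
    for z in (0,.06,.118): print(uv,z,np.round(at_z(f,uv,z),3))
```

```text
(110, 97) 0 [ 0.249 -0.22   0.   ]
(110, 97) 0.06 [ 0.28  -0.224  0.06 ]
(110, 97) 0.118 [ 0.311 -0.228  0.118]
(280, 82) 0 [ 0.43  -0.205  0.   ]
(280, 82) 0.06 [ 0.435 -0.211  0.06 ]
(280, 82) 0.118 [ 0.441 -0.217  0.118]
(450, 65) 0 [ 0.606 -0.189  0.   ]
(450, 65) 0.06 [ 0.587 -0.197  0.06 ]
(450, 65) 0.118 [ 0.568 -0.205  0.118]
```

```bash
python3 -m jog '[{"dp":[-31,-49,10],"dr":[0,0,0],"grip":1},{"dp":[-31,-49,50],"dr":[0,0,0],"grip":1},{"dp":[-31,-49,105],"dr":[0,0,0],"grip":1},{"dp":[-31,-49,150],"dr":[0,0,0],"grip":1},{"dp":[-31,-49,185],"dr":[0,0,0],"grip":1},{"dp":[-31,-49,210],"dr":[0,0,0],"grip":1},{"dp":[-31,-49,228],"dr":[0,0,0],"grip":1},{"dp":[-31,-49,235],"dr":[0,0,0],"grip":1}]'
python3 - <<'E'
from h import *
f=frame("wrist");save(f,"f.png")
print(status.observe()["position"])
E
```

```text
time_s: 4.35
position: [0.4387, -0.2709, 0.0674]
ee_rot: [1.0, 0.0, -0.0, -0.0]
ft_force: [0.2, -0.0, 0.4]
finger_gap: 0.0853
[ 0.43865283 -0.27093509  0.06712922]
```

View pics/f.png

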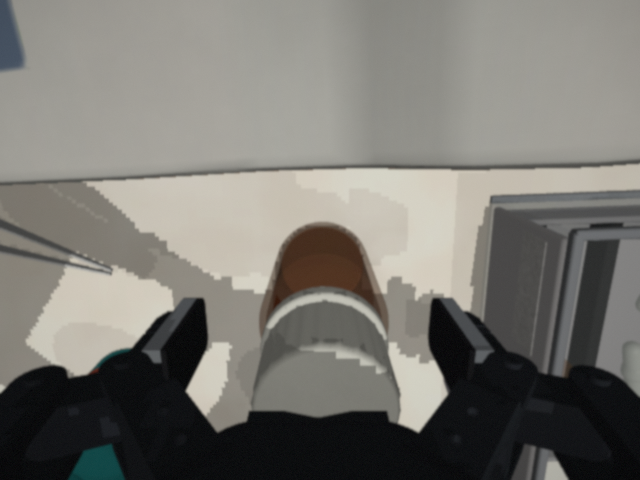

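```bash
python3 -m jog '[{"dp":[1.5,0,0],"dr":[0,0,0],"grip":1},{"dp":[1.5,0,0],"dr":[0,0,0],"grip":0.4},{"dp":[1.5,0,0],"dr":[0,0,0],"grip":-0.5},{"dp":[1.5,0,0],"dr":[0,0,0],"grip":-0.5},{"dp":[1.5,0,0],"dr":[0,0,0],"grip":-0.5},{"dp":[1.5,0,0],"dr":[0,0,0],"grip":-0.5},{"dp":[1.5,0,0],"dr":[0,0,0],"grip":-0.5},{"dp":[1.5,0,0],"dr":[0,0,0],"grip":-0.5}]' 50
python3 -m jog '[{"dp":[0,0,-5],"dr":[0,0,0],"grip":-0.5},{"dp":[0,0,-15],"dr":[0,0,0],"grip":-0.5},{"dp":[0,0,-30],"dr":[0,0,0],"grip":-0.5},{"dp":[0,0,-55],"dr":[0,0,0],"grip":-0.5},{"dp":[0,0,-85],"dr":[0,0,0],"grip":-0.5},{"dp":[0,0,-115],"dr":[0,0,0],"grip":-0.5},{"dp":[0,0,-140],"dr":[0,0,0],"grip":-0.5},{"dp":[0,0,-150],"dr":[0,0,0],"grip":-0.5}]'
python3 - <<'E'
from h import *
f=frame("wrist");save(f,"g.png")
f=frame("side");save(f,"g2.png")
print(status.observe()["position"])
E
```

```text
time_s: 5.4
position: [0.441, -0.2715, 0.0694]
ee_rot: [1.0, 0.0, 0.001, 0.001]
ft_force: [-0.0, -0.2, 5.7]
finger_gap: 0.0459
time_s: 6.4
position: [0.4409, -0.2715, 0.221]
ee_rot: [1.0, -0.0, 0.001, 0.001]
ft_force: [-0.5, 0.3, -4.0]
finger_gap: 0.0457
[ 0.44075836 -0.27138327  0.21972151]
```

View pics/g.png

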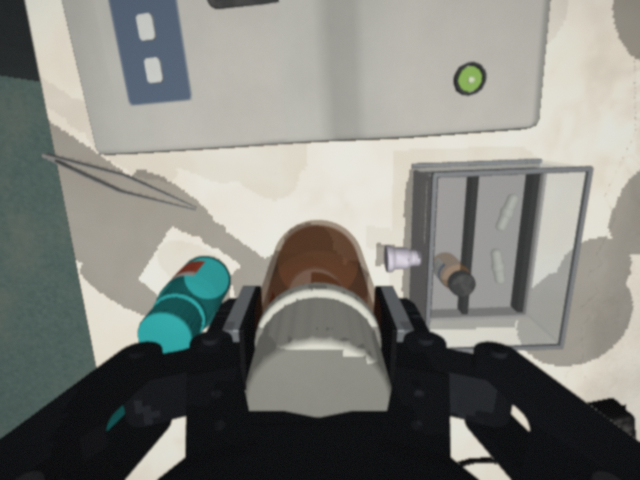

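View pics/g2.png

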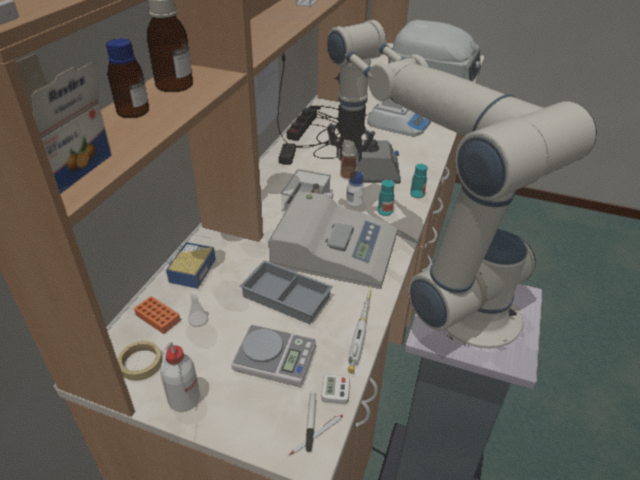

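```bash
python3 -m jog '[{"dp":[6,-30,-8],"dr":[0,0,0],"grip":-0.5},{"dp":[18,-80,-8],"dr":[0,0,0],"grip":-0.5},{"dp":[32,-135,-8],"dr":[0,0,0],"grip":-0.5},{"dp":[46,-190,-8],"dr":[0,0,0],"grip":-0.5},{"dp":[60,-245,-8],"dr":[0,0,0],"grip":-0.5},{"dp":[72,-300,-8],"dr":[0,0,0],"grip":-0.5},{"dp":[81,-350,-8],"dr":[0,0,0],"grip":-0.5},{"dp":[86,-378,-8],"dr":[0,0,0],"grip":-0.5}]'
python3 - <<'E'
from h import *
f=frame("wrist");save(f,"h.png")
g=frame("scene");save(g,"h2.png")
print(status.observe()["position"])
E
```

```text
time_s: 7.5
position: [0.5259, 0.1094, 0.2243]
ee_rot: [1.0, 0.001, -0.001, -0.0]
ft_force: [-0.1, -0.1, -3.3]
finger_gap: 0.0458
[0.52594332 0.10971763 0.22417647]
```

View pics/h.png

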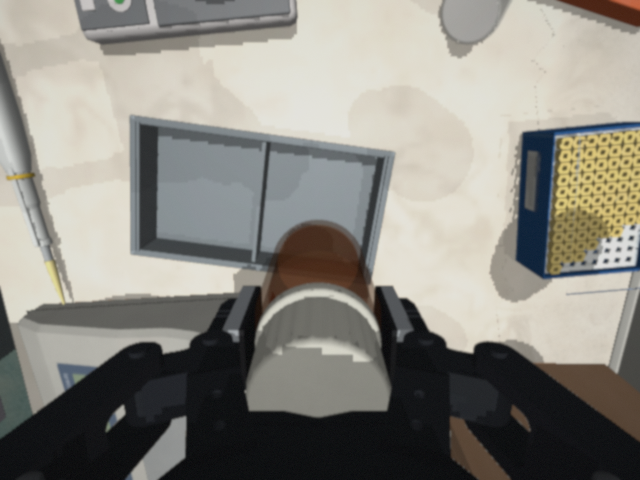

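View pics/h2.png

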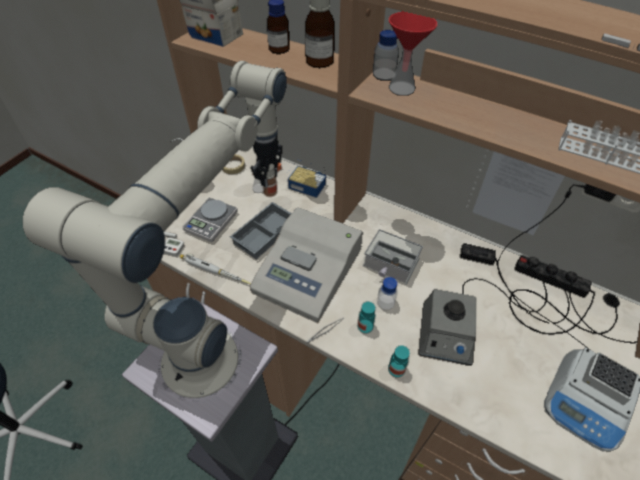

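Run:
```python
from h import *
f=frame("wrist")
for uv in [(132,116),(393,152),(131,253),(376,200)]: print(uv,np.round(at_z(f,uv,.04),4))
p=(.4776,.1152,-.127)
im=f["image"][:,:,::-1].copy();outline(im,f,p,(.2,.11),(0,.04));cv2.imwrite("pics/i.png",im)
f=frame("side");save(f,"i2.png")
print(status.observe()["position"])
```

```text
(132, 116) [0.3807 0.1878 0.04  ]
(393, 152) [0.5841 0.1614 0.04  ]
(131, 253) [0.3647 0.0757 0.04  ]
(376, 200) [0.5725 0.1228 0.04  ]
[0.52596232 0.10705551 0.22474231]
```

View pics/i.png

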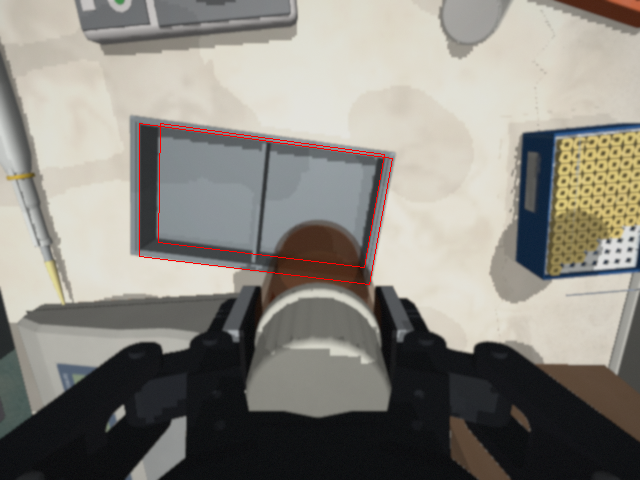

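View pics/i2.png

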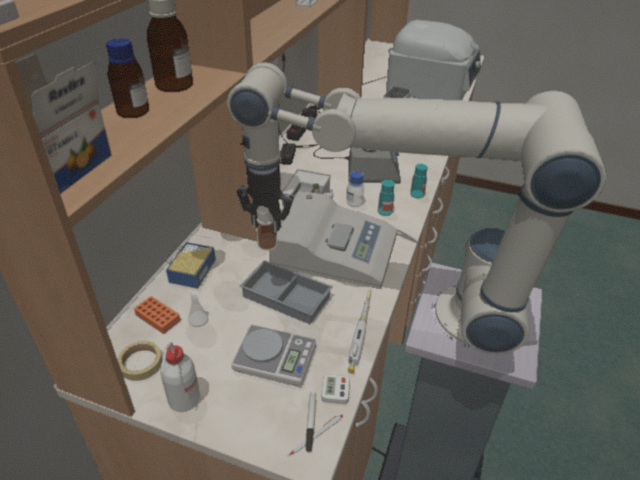

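```bash
python3 -m jog '[{"dp":[0,-1,20],"dr":[0,0,0],"grip":-0.5},{"dp":[0,-1,55],"dr":[0,0,0],"grip":-0.5},{"dp":[0,-1,90],"dr":[0,0,0],"grip":-0.5},{"dp":[0,-1,118],"dr":[0,0,0],"grip":-0.5},{"dp":[0,-1,136],"dr":[0,0,0],"grip":-0.5},{"dp":[0,-1,144],"dr":[0,0,0],"grip":-0.5},{"dp":[0,-1,148],"dr":[0,0,0],"grip":-0.5},{"dp":[0,-1,150],"dr":[0,0,0],"grip":-0.5}]'
python3 - <<'E'
from h import *
f=frame("side");save(f,"j2.png",(200,180,200,150),4)
s=status.observe();print(s["position"],s["ft_force"])
E
```

```text
time_s: 8.7
position: [0.527, 0.1079, 0.0772]
ee_rot: [1.0, -0.0, 0.001, -0.0]
ft_force: [-0.3, -0.4, -3.7]
finger_gap: 0.0458
[0.5268761  0.1079387  0.07694032] [ 0.25063899 -0.58246804 -2.46021341]
```

View pics/j2.png

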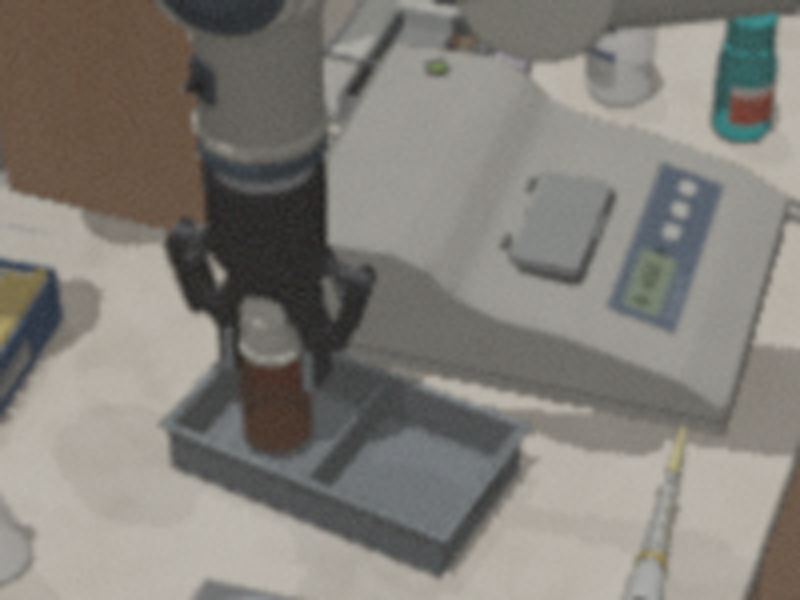

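```bash
python3 -m jog '[{"dp":[-1,0,1],"dr":[0,0,0],"grip":-0.5},{"dp":[-1,0,1],"dr":[0,0,0],"grip":-0.5},{"dp":[-1,0,2],"dr":[0,0,0],"grip":-0.5},{"dp":[-1,0,2],"dr":[0,0,0],"grip":-0.5},{"dp":[-1,0,3],"dr":[0,0,0],"grip":-0.5},{"dp":[-1,0,3],"dr":[0,0,0],"grip":-0.5},{"dp":[-1,0,3],"dr":[0,0,0],"grip":-0.5},{"dp":[-1,0,3],"dr":[0,0,0],"grip":-0.5}]'
```

```text
time_s: 9.75
position: [0.5254, 0.1079, 0.0733]
ee_rot: [1.0, -0.0, 0.0, -0.0]
ft_force: [-0.5, -0.3, -3.5]
finger_gap: 0.046
```

```bash
python3 -m jog '[{"dp":[0,0,0.5],"dr":[0,0,0],"grip":-0.5},{"dp":[0,0,0.5],"dr":[0,0,0],"grip":-0.5},{"dp":[0,0,1],"dr":[0,0,0],"grip":-0.5},{"dp":[0,0,1],"dr":[0,0,0],"grip":-0.5},{"dp":[0,0,1],"dr":[0,0,0],"grip":-0.5},{"dp":[0,0,1],"dr":[0,0,0],"grip":-0.5},{"dp":[0,0,1],"dr":[0,0,0],"grip":-0.5},{"dp":[0,0,1],"dr":[0,0,0],"grip":-0.5}]'
```

```text
time_s: 10.75
position: [0.5255, 0.1079, 0.0725]
ee_rot: [1.0, 0.0, 0.0, -0.0]
ft_force: [-1.1, 0.7, -0.7]
finger_gap: 0.0456
```

```bash
python3 -m jog '[{"dp":[0,0,0],"dr":[0,0,0],"grip":0.2},{"dp":[0,0,0],"dr":[0,0,0],"grip":0.4},{"dp":[0,0,0],"dr":[0,0,0],"grip":0.7},{"dp":[0,0,0],"dr":[0,0,0],"grip":0.7},{"dp":[0,0,-20],"dr":[0,0,0],"grip":0.7},{"dp":[0,0,-60],"dr":[0,0,0],"grip":1},{"dp":[0,0,-110],"dr":[0,0,0],"grip":1},{"dp":[0,0,-150],"dr":[0,0,0],"grip":1}]'
python3 - <<'E'
from h import *
f=frame("side");save(f,"k2.png",(200,180,200,150),4)
f=frame("wrist");save(f,"k.png")
s=status.observe();print(s["position"],s["ft_force"])
E
```

```text
time_s: 11.75
position: [0.5257, 0.1079, 0.2264]
ee_rot: [1.0, 0.0, 0.002, -0.0]
ft_force: [0.2, 0.5, -0.3]
finger_gap: 0.0853
[0.52723403 0.10813258 0.23042433] [0.97650351 0.43534619 0.92912313]
```

View pics/k2.png

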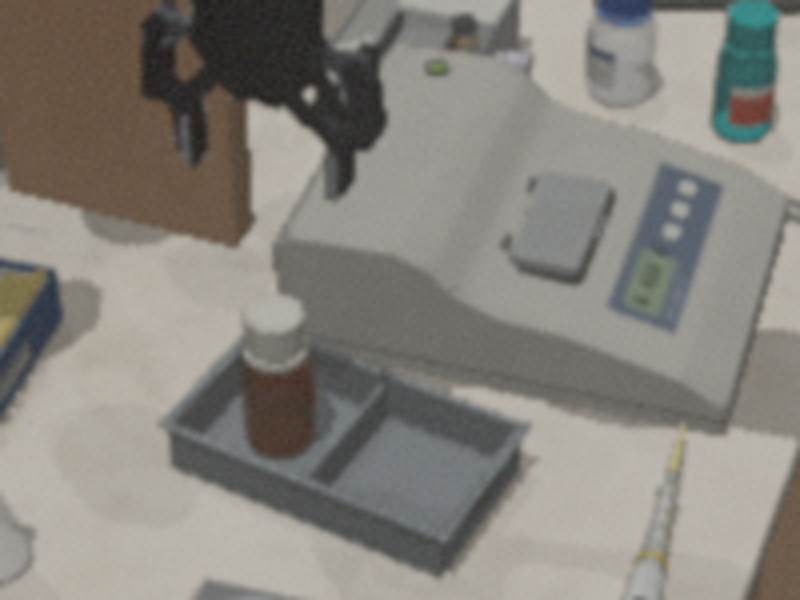

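View pics/k.png

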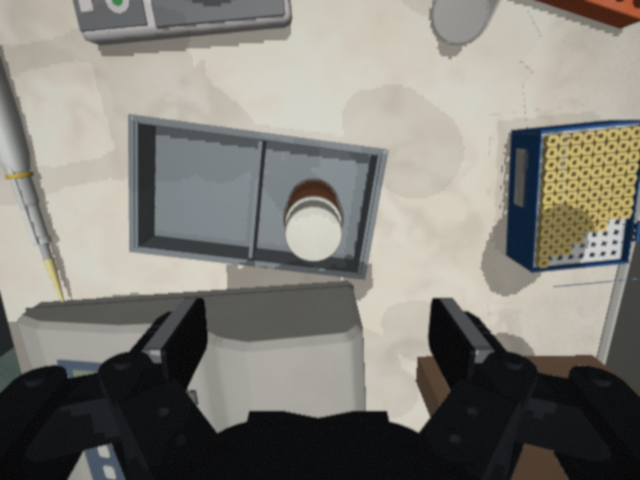

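Run:
```python
from h import *
f=frame("wrist")
C=[at_z(f,uv,.04) for uv in [(129,115),(387,150),(365,277),(131,251)]]
print(np.round(C,4),np.mean(C,axis=0))
d=viewer.cut_out("brown_bottle","wrist")[0];print(fitcyl(f,d["mask"],(.525,.11),[(r,a+.003,b+.003) for r,a,b in BROWN]))
P=[at_z(f,uv,.037) for uv in[(263,142),(251,262)]];print(P)
```

```text
[[0.3809 0.1878 0.04  ]
 [0.5849 0.1608 0.04  ]
 [0.5709 0.0502 0.04  ]
 [0.3669 0.0755 0.04  ]] [0.47591408 0.11857726 0.04      ]
(array([0.5249959 , 0.11001963]), np.float64(0.932703128516768))
[array([0.48451729, 0.1670772 , 0.037     ]), array([0.46966951, 0.06375684, 0.037     ])]
```

```bash
python3 -m jog '[{"dp":[-8,40,-10],"dr":[0,0,0],"grip":1},{"dp":[-20,100,-10],"dr":[0,0,0],"grip":1},{"dp":[-32,161,-10],"dr":[0,0,0],"grip":1},{"dp":[-44,222,-10],"dr":[0,0,0],"grip":1},{"dp":[-56,283,-10],"dr":[0,0,0],"grip":1},{"dp":[-68,344,-10],"dr":[0,0,0],"grip":1},{"dp":[-80,405,-5],"dr":[0,0,0],"grip":1},{"dp":[-88,466,0],"dr":[0,0,0],"grip":1}]'
python3 - <<'E'
from h import *
f=frame("wrist");save(f,"l.png")
for d in viewer.cut_out("blue_cap_bottle","wrist"): print(d["bbox"],d["p"],fitcyl(f,d["mask"],(.438,-.358),BLUE))
s=status.observe();print(s["position"],s["ft_force"])
E
```

```text
time_s: 12.95
position: [0.4362, -0.3598, 0.221]
ee_rot: [1.0, -0.0, -0.001, -0.001]
ft_force: [1.1, -0.1, 0.8]
finger_gap: 0.086
[287.0, 171.3, 71.7, 92.2] 0.68 (array([ 0.43768002, -0.35747345]), np.float64(0.9064452776289948))
[ 0.43472616 -0.36263281  0.21859987] [-0.20764483  0.97489079  0.21310609]
```

View pics/l.png

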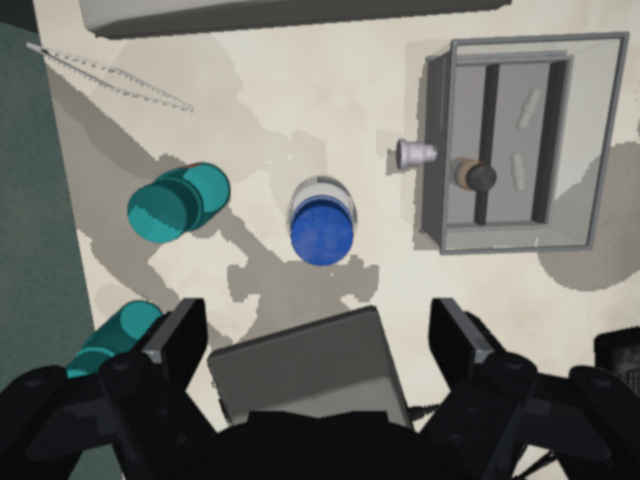

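```bash
python3 -m jog '[{"dp":[2,-1,15],"dr":[0,0,0],"grip":1},{"dp":[2,-1,45],"dr":[0,0,0],"grip":1},{"dp":[2,-1,80],"dr":[0,0,0],"grip":1},{"dp":[2,-1,110],"dr":[0,0,0],"grip":1},{"dp":[2,-1,132],"dr":[0,0,0],"grip":1},{"dp":[2,-1,144],"dr":[0,0,0],"grip":1},{"dp":[2,-1,150],"dr":[0,0,0],"grip":1},{"dp":[2,-1,150],"dr":[0,0,0],"grip":1}]'
python3 - <<'E'
from h import *
f=frame("wrist");save(f,"m.png")
s=status.observe();print(s["position"],s["ft_force"])
E
```

```text
time_s: 14.05
position: [0.4397, -0.3568, 0.0725]
ee_rot: [1.0, 0.0, 0.0, 0.0]
ft_force: [0.2, -1.1, 0.3]
finger_gap: 0.0854
[ 0.43984765 -0.35712298  0.07304063] [-0.30520873  0.92589638 -0.25400395]
```

View pics/m.png

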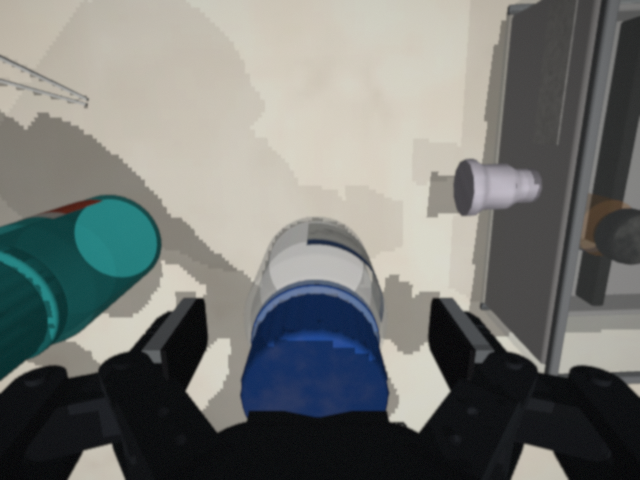

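```bash
python3 -m jog '[{"dp":[-1.3,0,4],"dr":[0,0,0],"grip":1},{"dp":[-1.3,0,4],"dr":[0,0,0],"grip":0.5},{"dp":[-1.3,0,4],"dr":[0,0,0],"grip":-0.3},{"dp":[-1.3,0,4],"dr":[0,0,0],"grip":-0.3},{"dp":[-1.3,0,4],"dr":[0,0,0],"grip":-0.3},{"dp":[-1.3,0,4],"dr":[0,0,0],"grip":-0.3},{"dp":[-1.3,0,4],"dr":[0,0,0],"grip":-0.3},{"dp":[-1.3,0,4],"dr":[0,0,0],"grip":-0.3}]' 50
python3 -m jog '[{"dp":[0,0,-5],"dr":[0,0,0],"grip":-0.3},{"dp":[0,0,-15],"dr":[0,0,0],"grip":-0.3},{"dp":[0,0,-30],"dr":[0,0,0],"grip":-0.3},{"dp":[0,0,-55],"dr":[0,0,0],"grip":-0.3},{"dp":[0,0,-85],"dr":[0,0,0],"grip":-0.3},{"dp":[0,0,-115],"dr":[0,0,0],"grip":-0.3},{"dp":[0,0,-145],"dr":[0,0,0],"grip":-0.3},{"dp":[0,0,-158],"dr":[0,0,0],"grip":-0.3}]'
```

```text
time_s: 15.1
position: [0.4384, -0.3575, 0.069]
ee_rot: [1.0, -0.0, 0.0, 0.001]
ft_force: [0.1, -0.3, 5.0]
finger_gap: 0.0536
time_s: 16.1
position: [0.4386, -0.3575, 0.2294]
ee_rot: [1.0, 0.0, 0.002, 0.001]
ft_force: [0.3, -0.5, -1.3]
finger_gap: 0.0536
```

```bash
python3 -m jog '[{"dp":[0,-35,-2],"dr":[0,0,0],"grip":-0.3},{"dp":[-2,-97,-2],"dr":[0,0,0],"grip":-0.3},{"dp":[-4,-159,-2],"dr":[0,0,0],"grip":-0.3},{"dp":[-6,-221,-2],"dr":[0,0,0],"grip":-0.3},{"dp":[-8,-283,-2],"dr":[0,0,0],"grip":-0.3},{"dp":[-10,-345,-2],"dr":[0,0,0],"grip":-0.3},{"dp":[-12,-407,-2],"dr":[0,0,0],"grip":-0.3},{"dp":[-12,-455,-2],"dr":[0,0,0],"grip":-0.3}]'
python3 -m jog '[{"dp":[0,-20,10],"dr":[0,0,0],"grip":-0.3},{"dp":[0,-26,35],"dr":[0,0,0],"grip":-0.3},{"dp":[0,-26,65],"dr":[0,0,0],"grip":-0.3},{"dp":[0,-26,95],"dr":[0,0,0],"grip":-0.3},{"dp":[0,-26,115],"dr":[0,0,0],"grip":-0.3},{"dp":[0,-26,125],"dr":[0,0,0],"grip":-0.3},{"dp":[0,-26,130],"dr":[0,0,0],"grip":-0.3},{"dp":[0,-26,130],"dr":[0,0,0],"grip":-0.3}]'
python3 - <<'E'
from h import *
f=frame("side");save(f,"n2.png",(200,180,200,150),4)
f=frame("wrist");save(f,"n.png")
s=status.observe();print(s["position"],s["ft_force"])
E
```

```text
time_s: 17.1
position: [0.4254, 0.1001, 0.2281]
ee_rot: [1.0, 0.001, -0.0, -0.0]
ft_force: [0.2, -0.4, -1.7]
finger_gap: 0.0534
time_s: 18.1
position: [0.4264, 0.1239, 0.0988]
ee_rot: [1.0, -0.0, 0.0, -0.0]
ft_force: [0.7, 0.9, -1.5]
finger_gap: 0.0532
[0.42664393 0.12397347 0.09929177] [ 0.4850176  -0.73237026 -1.69275813]
```

View pics/n2.png

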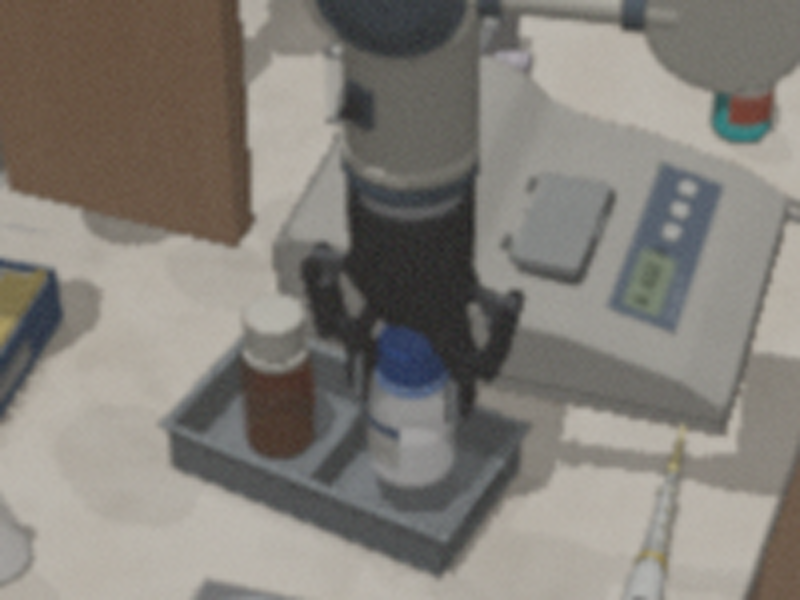

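View pics/n.png

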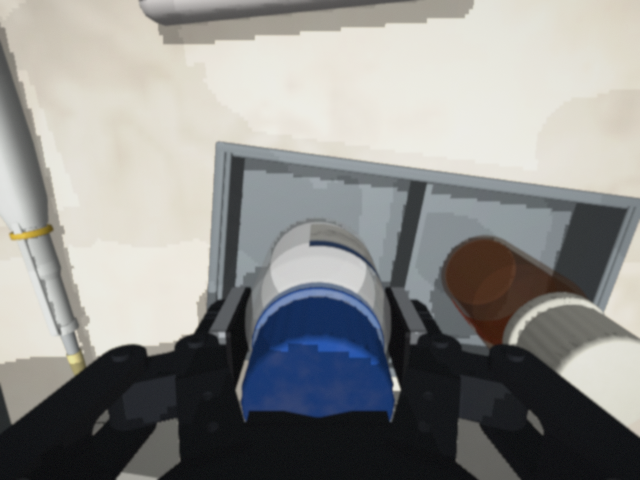

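```bash
python3 -m jog '[{"dp":[0,0,8],"dr":[0,0,0],"grip":-0.3},{"dp":[0,0,15],"dr":[0,0,0],"grip":-0.3},{"dp":[0,0,20],"dr":[0,0,0],"grip":-0.3},{"dp":[0,0,23],"dr":[0,0,0],"grip":-0.3},{"dp":[0,0,25],"dr":[0,0,0],"grip":-0.3},{"dp":[0,0,26],"dr":[0,0,0],"grip":-0.3},{"dp":[0,0,26.5],"dr":[0,0,0],"grip":-0.3},{"dp":[0,0,26.5],"dr":[0,0,0],"grip":-0.3}]'
```

```text
time_s: 19.2
position: [0.4262, 0.1239, 0.072]
ee_rot: [1.0, 0.0, 0.0, -0.0]
ft_force: [-1.3, -0.1, -0.3]
finger_gap: 0.0535
```

Contact reached; release gently and rise, moving back toward the drawer.

```bash
python3 -m jog '[{"dp":[0,0,0],"dr":[0,0,0],"grip":0.35},{"dp":[0,0,0],"dr":[0,0,0],"grip":0.5},{"dp":[0,0,0],"dr":[0,0,0],"grip":0.75},{"dp":[0,0,0],"dr":[0,0,0],"grip":0.75},{"dp":[0,0,-20],"dr":[0,0,0],"grip":0.75},{"dp":[0,0,-60],"dr":[0,0,0],"grip":0.75},{"dp":[0,0,-110],"dr":[0,0,0],"grip":1},{"dp":[0,0,-155],"dr":[0,0,0],"grip":1}]'
python3 - <<'E'
from h import *
f=frame("side");save(f,"o2.png",(200,180,200,150),4)
f=frame("wrist");save(f,"o.png")
s=status.observe();print(s["position"],s["ft_force"])
E
```

```text
time_s: 20.2
position: [0.4261, 0.1238, 0.2286]
ee_rot: [1.0, -0.0, 0.0, -0.0]
ft_force: [1.1, 0.0, -0.1]
finger_gap: 0.0855
[0.42783221 0.12421456 0.23303868] [ 0.64722993 -0.00085639  0.69117927]
```

View pics/o2.png

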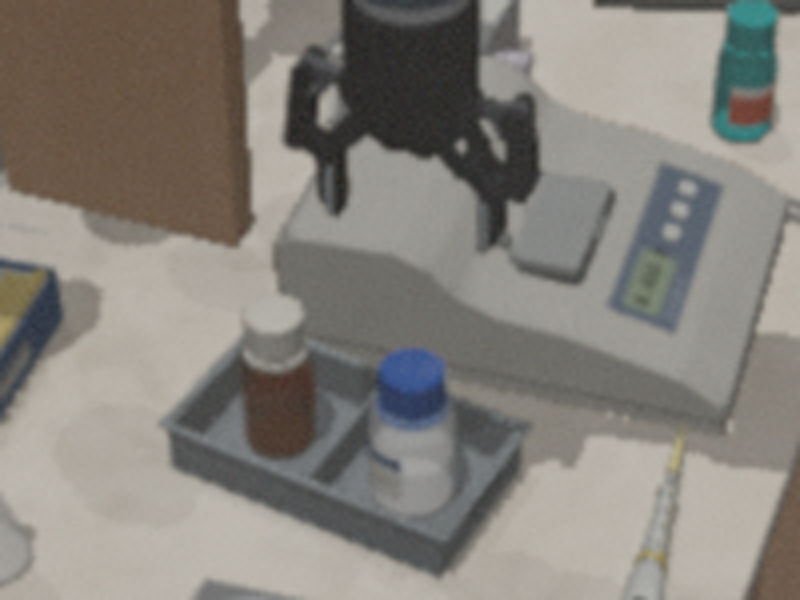

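View pics/o.png

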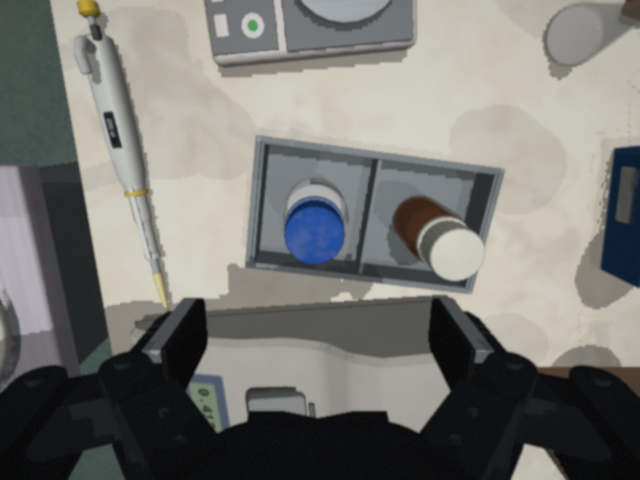

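```bash
python3 -m jog '[{"dp":[0,30,-10],"dr":[0,0,-0.18],"grip":1},{"dp":[0,85,-10],"dr":[0,0,-0.36],"grip":1},{"dp":[0,145,-10],"dr":[0,0,-0.54],"grip":1},{"dp":[0,205,-10],"dr":[0,0,-0.72],"grip":1},{"dp":[4,265,-10],"dr":[0,0,-0.9],"grip":1},{"dp":[8,325,-10],"dr":[0,0,-1.08],"grip":1},{"dp":[12,385,-10],"dr":[0,0,-1.26],"grip":1},{"dp":[12,434,-10],"dr":[0,0,-1.44],"grip":1}]'
python3 -m jog '[{"dp":[0,0,0],"dr":[0,0,-0.165],"grip":1},{"dp":[0,0,0],"dr":[0,0,-0.165],"grip":1},{"dp":[0,0,0],"dr":[0,0,-0.165],"grip":1},{"dp":[0,0,0],"dr":[0,0,-0.165],"grip":1},{"dp":[0,0,0],"dr":[0,0,-0.165],"grip":1},{"dp":[0,0,0],"dr":[0,0,-0.165],"grip":1},{"dp":[0,0,0],"dr":[0,0,-0.165],"grip":0.4},{"dp":[0,0,0],"dr":[0,0,-0.165],"grip":0}]'
python3 - <<'E'
from h import *
f=frame("wrist");save(f,"p.png")
dets("wrist",["drawer_box","drawer_knob","vial"])
s=status.observe();print(s["position"],s["ft_force"],R.from_quat(s["ee_rot"]).as_matrix())
E
```

```text
time_s: 21.3
position: [0.4375, -0.2848, 0.236]
ee_rot: [0.786, 0.618, 0.0, -0.0]
ft_force: [0.3, -0.6, -0.1]
finger_gap: 0.0856
time_s: 22.3
position: [0.4378, -0.2831, 0.2369]
ee_rot: [0.735, 0.678, 0.0, 0.0]
ft_force: [-0.9, -0.5, 0.1]
finger_gap: 0.0515
wrist drawer_box 0.84 [240.0, 275.0, 150.6, 141.0]
wrist drawer_knob 0.67 [259.5, 274.8, 121.6, 50.1]
wrist vial 0.65 [238.6, 275.4, 153.7, 142.4]
[ 0.43773817 -0.28309993  0.23684992] [ 0.37134595  0.26990135 -0.71554972] [[ 7.96265470e-02  9.96824764e-01 -5.80232638e-05]
 [ 9.96824765e-01 -7.96265452e-02  3.27233007e-05]
 [ 2.79992045e-05 -6.04446698e-05 -9.99999998e-01]]
```

View pics/p.png

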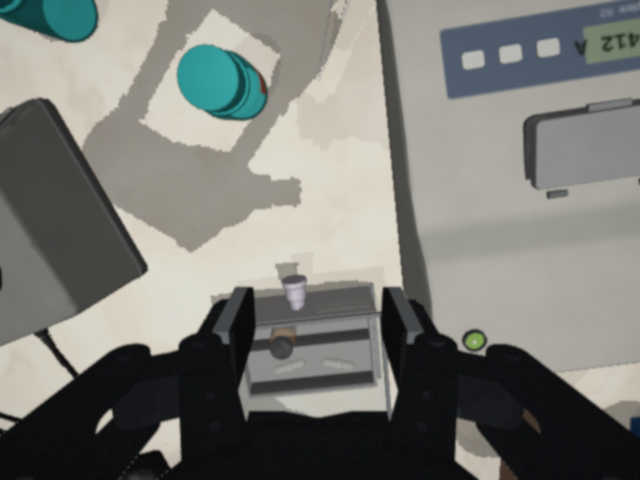

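Run:
```python
from h import *
f=frame("wrist");save(f,"p2.png",(220,250,200,150),4)
print(status.observe()["position"])
```

```text
[ 0.43774652 -0.28310483  0.23685213]
```

View pics/p2.png

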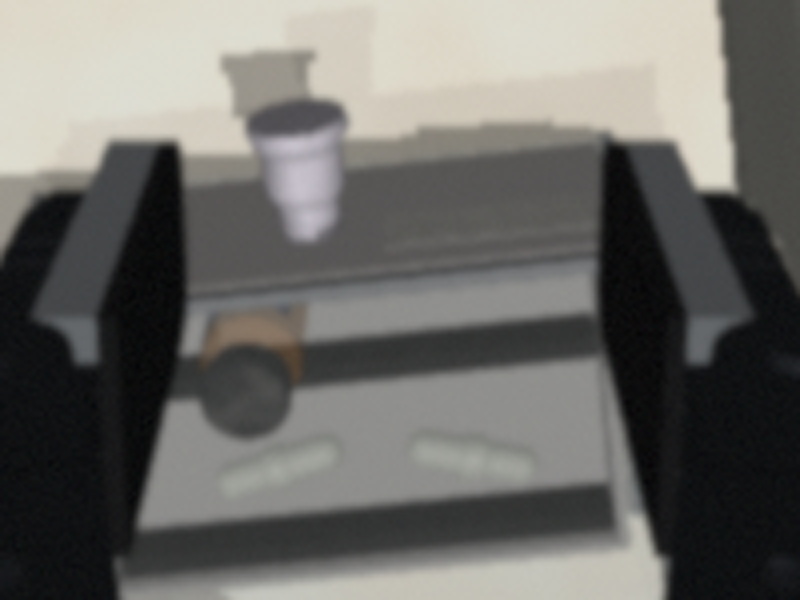

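Run:
```python
from h import *
f=frame("wrist")
c=lambda x,y,z:at_z(f,(220+x/4,250+y/4),z)
for n,a,b,z in[("panel",(190,297),(600,258),.06),("rail",(300,348),(590,316),.021),("rail2",(180,528),(610,487),.021),("back",(230,570),(620,535),.0)]:
    A,B=c(*a,z),c(*b,z);d=B-A;print(n,np.round(A,4),np.round(B,4),"yaw(deg)",np.degrees(np.arctan2(-d[0],d[1])))
print("knob end",c(298,118,.038),"rim low",c(298,100,.05),"neck",c(305,235,.038))
print("vial cap",c(247,392,.057),"shoulder",c(250,360,.049))
```

```text
panel [ 0.531  -0.3346  0.06  ] [ 0.5286 -0.2438  0.06  ] yaw(deg) 1.4816789986215113
rail [ 0.5692 -0.3162  0.021 ] [ 0.5659 -0.2427  0.021 ] yaw(deg) 2.531737504463078
rail2 [ 0.62   -0.3528  0.021 ] [ 0.6164 -0.2396  0.021 ] yaw(deg) 1.8017101927364672
back [ 0.6508 -0.3452  0.    ] [ 0.648  -0.2351  0.    ] yaw(deg) 1.4947190998183664
knob end [ 0.4995318  -0.30889136  0.038     ] rim low [ 0.49025749 -0.30727199  0.05      ] neck [ 0.52914788 -0.31013028  0.038     ]
vial cap [ 0.55775248 -0.32511863  0.057     ] shoulder [ 0.55447278 -0.3248051   0.049     ]
```

```bash
python3 -m jog '[{"dp":[-10,40,0],"dr":[0,0,-0.06],"grip":0.2},{"dp":[-21,76,10],"dr":[0,0,-0.113],"grip":0.2},{"dp":[-21,76,55],"dr":[0,0,-0.113],"grip":0.2},{"dp":[-21,76,95],"dr":[0,0,-0.113],"grip":0.2},{"dp":[-21,76,120],"dr":[0,0,-0.113],"grip":0.2},{"dp":[-21,76,130],"dr":[0,0,-0.113],"grip":0.2},{"dp":[-21,76,130],"dr":[0,0,-0.113],"grip":0.2},{"dp":[-21,76,130],"dr":[0,0,-0.113],"grip":0.2}]'
python3 - <<'E'
from h import *
f=frame("wrist");save(f,"q.png")
s=status.observe();print(s["position"],s["ft_force"],R.from_quat(s["ee_rot"]).as_matrix()[:,0])
E
```

```text
time_s: 23.6
position: [0.5125, -0.3105, 0.1087]
ee_rot: [0.695, 0.719, 0.0, 0.001]
ft_force: [0.2, -0.5, 0.8]
finger_gap: 0.0511
[ 0.51254783 -0.31053958  0.1088365 ] [ 0.32153955  0.2422139  -0.23263701] [-0.03335358  0.99944203 -0.00177933]
```

View pics/q.png

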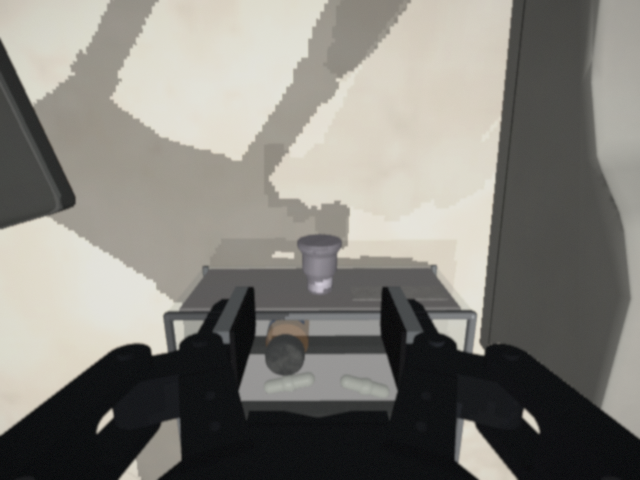

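```bash
python3 -m jog '[{"dp":[0,2,20],"dr":[0,0,0],"grip":0.2},{"dp":[0,2,40],"dr":[0,0,0],"grip":0.2},{"dp":[0,2,55],"dr":[0,0,0],"grip":0.2},{"dp":[0,2,64],"dr":[0,0,0],"grip":0.2},{"dp":[0,2,68],"dr":[0,0,0],"grip":0.2},{"dp":[0,2,68],"dr":[0,0,0],"grip":0.2},{"dp":[0,2,68],"dr":[0,0,0],"grip":0.2},{"dp":[0,2,68],"dr":[0,0,0],"grip":0.2}]'
python3 - <<'E'
from h import *
f=frame("wrist");save(f,"r.png")
s=status.observe();print(s["position"],s["ft_force"])
E
```

```text
time_s: 24.65
position: [0.5141, -0.3102, 0.0396]
ee_rot: [0.695, 0.719, 0.0, 0.001]
ft_force: [0.1, -0.4, 0.0]
finger_gap: 0.0516
[ 0.51410627 -0.31016055  0.03948929] [ 0.4826471   0.27680104 -0.14488969]
```

View pics/r.png

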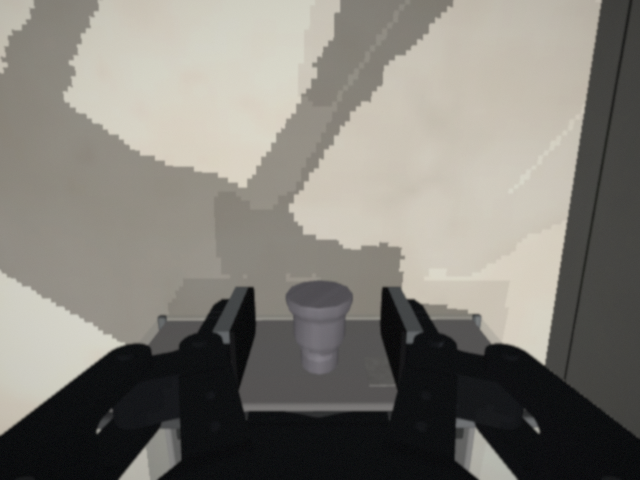

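```bash
python3 -m jog '[{"dp":[0,0,0],"dr":[0,0,0],"grip":-0.2},{"dp":[0,0,0],"dr":[0,0,0],"grip":-0.9},{"dp":[0,0,0],"dr":[0,0,0],"grip":-0.9},{"dp":[0,0,0],"dr":[0,0,0],"grip":-0.9},{"dp":[0,0,0],"dr":[0,0,0],"grip":-0.9},{"dp":[0,0,0],"dr":[0,0,0],"grip":-0.9},{"dp":[0,-2,0],"dr":[0,0,0],"grip":-0.9},{"dp":[0,-4,0],"dr":[0,0,0],"grip":-0.9}]' 35
```

```text
time_s: 25.7
position: [0.51, -0.3099, 0.0391]
ee_rot: [0.695, 0.719, 0.0, 0.0]
ft_force: [1.4, 3.4, 4.5]
finger_gap: 0.018
```

```bash
python3 -m jog '[{"dp":[0,-5,0],"dr":[0,0,0],"grip":-0.9},{"dp":[0,-14,0],"dr":[0,0,0],"grip":-0.9},{"dp":[0,-26,0],"dr":[0,0,0],"grip":-0.9},{"dp":[0,-38,0],"dr":[0,0,0],"grip":-0.9},{"dp":[0,-50,0],"dr":[0,0,0],"grip":-0.9},{"dp":[0,-60,0],"dr":[0,0,0],"grip":-0.9},{"dp":[0,-67,0],"dr":[0,0,0],"grip":-0.9},{"dp":[0,-72,0],"dr":[0,0,0],"grip":-0.9}]'
python3 - <<'E'
from h import *
f=frame("wrist");save(f,"s.png")
f=frame("scene");save(f,"s2.png",(300,180,160,140),4)
s=status.observe();print(s["position"],s["ft_force"])
E
```

```text
time_s: 26.7
position: [0.4371, -0.3128, 0.0391]
ee_rot: [0.695, 0.719, -0.0, 0.0]
ft_force: [0.7, 4.1, 5.6]
finger_gap: 0.0178
[ 0.4366093  -0.3127413   0.03911938] [-0.94489169  4.62463775  5.95059647]
```

View pics/s.png

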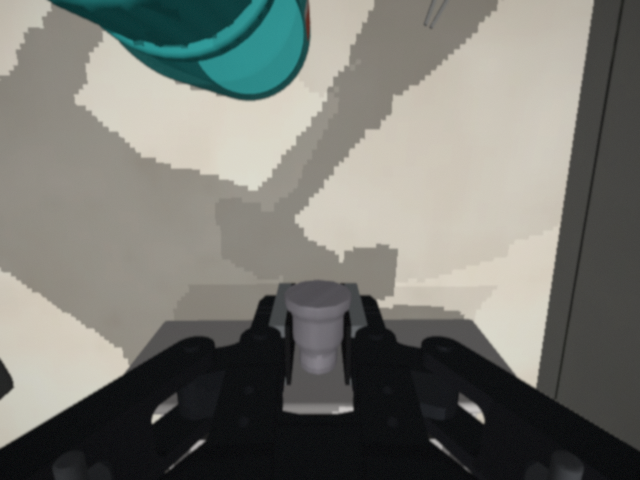

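View pics/s2.png

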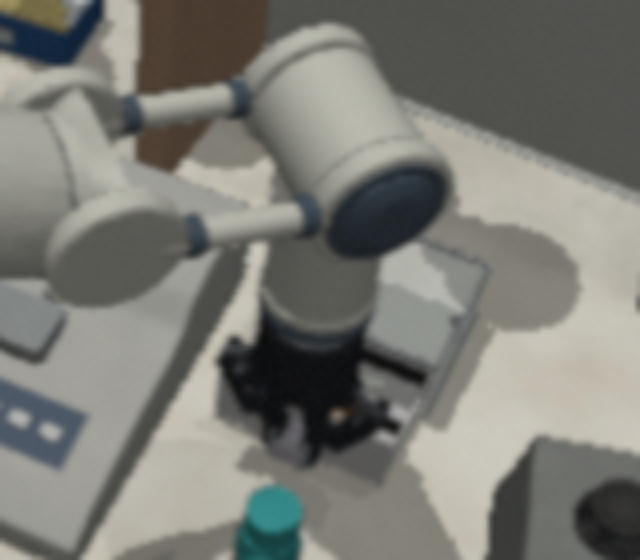

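```bash
python3 -m jog '[{"dp":[0.5,-2,0],"dr":[0,0,0],"grip":-0.9},{"dp":[0.5,-4,0],"dr":[0,0,0],"grip":-0.9},{"dp":[0.5,-6,0],"dr":[0,0,0],"grip":-0.9},{"dp":[0.5,-7,0],"dr":[0,0,0],"grip":-0.9},{"dp":[0.5,-8,0],"dr":[0,0,0],"grip":-0.9},{"dp":[0.5,-8.5,0],"dr":[0,0,0],"grip":-0.9},{"dp":[0.5,-8.5,0],"dr":[0,0,0],"grip":-0.9},{"dp":[0.5,-8.5,0],"dr":[0,0,0],"grip":-0.9}]'
```

```text
time_s: 27.8
position: [0.4296, -0.3129, 0.0392]
ee_rot: [0.695, 0.719, -0.0, 0.001]
ft_force: [2.7, -5.1, 4.4]
finger_gap: 0.0179
```

```bash
python3 -m jog '[{"dp":[0,0,0],"dr":[0,0,0],"grip":0},{"dp":[0,0,0],"dr":[0,0,0],"grip":0.2},{"dp":[0,0,0],"dr":[0,0,0],"grip":0.2},{"dp":[0,0,-20],"dr":[0,0,0],"grip":0.2},{"dp":[0,0,-60],"dr":[0,0,0],"grip":0.2},{"dp":[0,10,-105],"dr":[0,0,0],"grip":0.2},{"dp":[0,20,-135],"dr":[0,0,0],"grip":0.2},{"dp":[0,20,-150],"dr":[0,0,0],"grip":0.2}]'
python3 - <<'E'
from h import *
s=status.observe();f=frame("wrist");save(f,"t.png");s=status.observe()
f=frame("wrist");save(f,"t2.png",(180,260,240,160),3)
print(s["position"],s["ft_force"],status.observe()["position"])
dets("wrist",["vial","drawer"])
E
```

```text
time_s: 28.8
position: [0.4502, -0.3119, 0.1925]
ee_rot: [0.695, 0.719, 0.0, 0.002]
ft_force: [-0.5, -0.1, -0.8]
finger_gap: 0.0513
[ 0.45006904 -0.31216323  0.19332293] [-0.10019634  0.11660748  1.59090851] [ 0.4497181  -0.31204221  0.1913248 ]
wrist vial 0.95 [277.7, 232.2, 34.5, 42.0]
wrist drawer 0.84 [220.5, 173.0, 199.2, 159.7]
```

View pics/t.png

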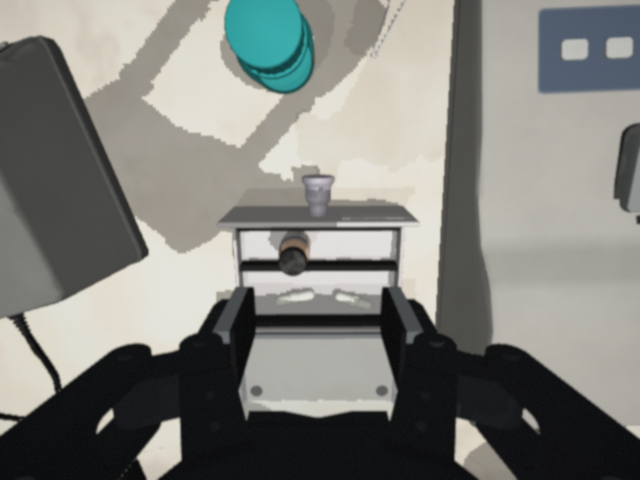

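View pics/t2.png

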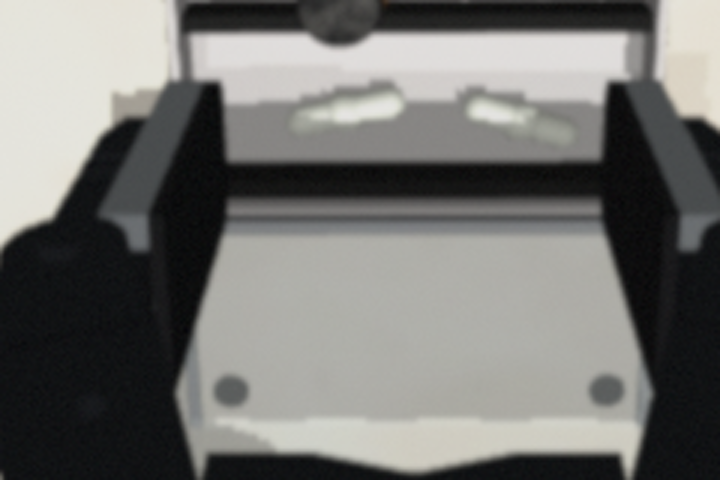

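Run:
```python
from h import *
f=frame("wrist");print(status.observe()["position"])
d=viewer.cut_out("vial","wrist")[0];b=d["bbox"]
print(b,fitcyl(f,d["mask"],(.47,-.32),[(r,a+.007,c+.007) for r,a,c in VIAL]))
print("cap",at_z(f,(292.5,261),.057), "rail", at_z(f,(293,261),.021),at_z(f,(350,262),.021), "panel top inner",at_z(f,(320,227),.06))
```

```text
[ 0.44863661 -0.31133353  0.18730801]
[276.0, 236.4, 33.5, 45.4] (array([ 0.47536881, -0.32964279]), np.float64(0.8625954198473282))
cap [ 0.46989198 -0.3280519   0.057     ] rail [ 0.48319815 -0.32974564  0.021     ] [ 0.48254616 -0.28340242  0.021     ] panel top inner [ 0.44344845 -0.30943241  0.06      ]
```

Run:
```python
from h import *
f=frame("wrist");save(f,"u.png",(200,150,240,180),3);s=status.observe();print(s["position"],R.from_quat(s["ee_rot"]).as_matrix()[:,0])
d=viewer.cut_out("vial","wrist")[0];b=d["bbox"]
print(b,fitcyl(f,d["mask"],(.47,-.32),[(r,a+.007,c+.007) for r,a,c in VIAL]))
```

```text
[ 0.44862925 -0.31130019  0.18704281] [-0.03309101  0.99945044  0.00194904]Traceback (most recent call last):
  File "<stdin>", line 3, in <module>
IndexError: list index out of range
```

View pics/u.png

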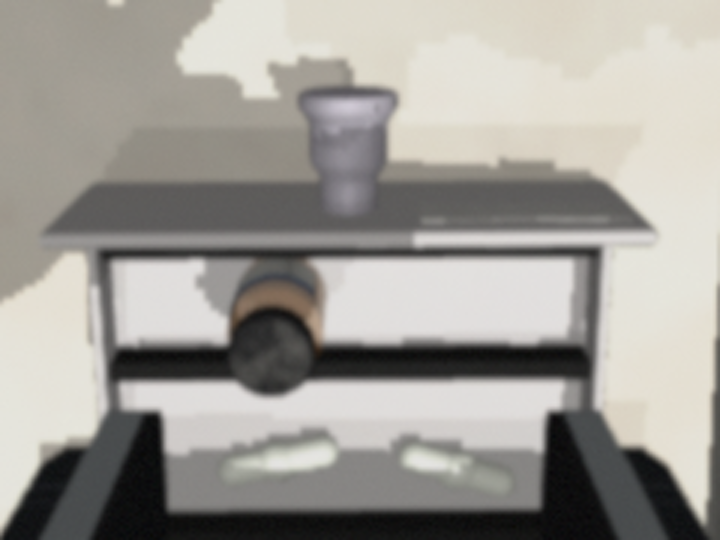

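Run:
```python
from h import *
f=frame("wrist");s=status.observe();print(s["position"])
c=lambda x,y,z:np.round(at_z(f,(200+x/3,150+y/3),z),4)
print("cap top",c(272,352,.057),"body base",c(280,265,.007),"rail front edge top",c(200,347,.021),"panel top front",c(350,247,.06),c(350,236,.06))
print("knob end",c(347,97,.038))
for d in viewer.cut_out("vial","wrist"):
  print(d["bbox"],fitcyl(f,d["mask"],(.47,-.32),[(r,a+.007,q+.007) for r,a,q in VIAL]))
```

```text
[ 0.44886495 -0.31139763  0.18750043]
cap top [ 0.4742 -0.329   0.057 ] body base [ 0.4676 -0.3302  0.007 ] rail front edge top [ 0.4873 -0.3507  0.021 ] panel top front [ 0.4468 -0.3113  0.06  ] [ 0.4442 -0.3114  0.06  ]
knob end [ 0.4158 -0.3131  0.038 ]
[276.9, 238.8, 30.9, 41.8] (array([ 0.47443621, -0.3299796 ]), np.float64(0.8482758620689655))
```

```bash
python3 -m jog '[{"dp":[-10,12,10],"dr":[0,0,0],"grip":0},{"dp":[-18.6,24,30],"dr":[0,0,0],"grip":0},{"dp":[-18.6,24,60],"dr":[0,0,0],"grip":0},{"dp":[-18.6,24,82],"dr":[0,0,0],"grip":0},{"dp":[-18.6,24,96],"dr":[0,0,0],"grip":0},{"dp":[-18.6,24,100],"dr":[0,0,0],"grip":0},{"dp":[-18.6,24,100],"dr":[0,0,0],"grip":0},{"dp":[-18.6,24,100],"dr":[0,0,0],"grip":0}]'
python3 - <<'E'
from h import *
f=frame("side");save(f,"v2.png",(270,130,120,90),5)
f=frame("wrist");save(f,"v.png");s=status.observe();print(s["position"])
E
```

```text
time_s: 30.3
position: [0.4744, -0.3298, 0.0902]
ee_rot: [0.695, 0.719, 0.0, 0.001]
ft_force: [0.4, 0.2, 1.0]
finger_gap: 0.0426
[ 0.4743634  -0.32973737  0.08994533]
```

View pics/v.png

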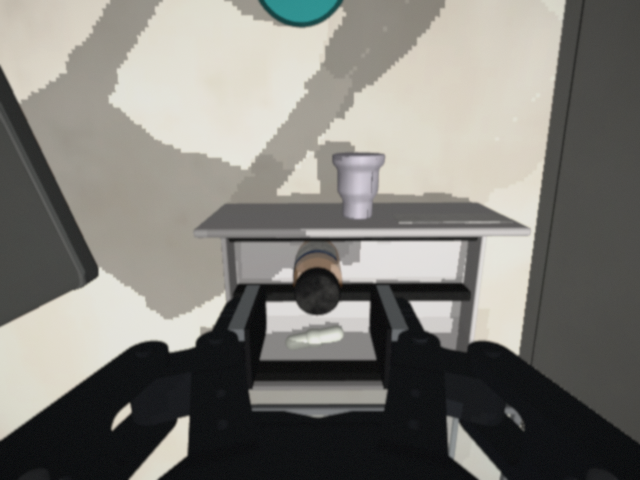

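View pics/v2.png

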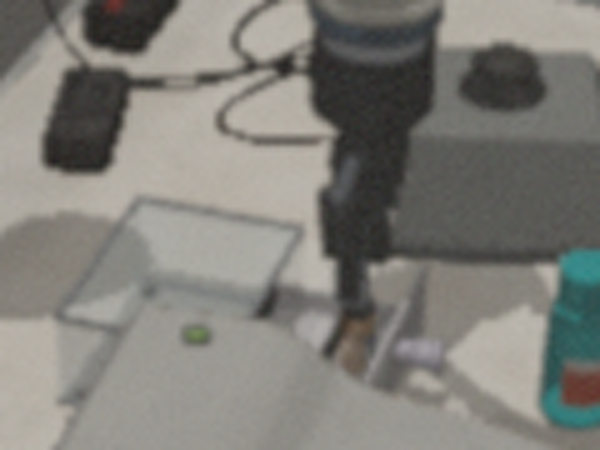

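Run:
```python
from h import *
f=frame("wrist");s=status.observe();print(s["position"])
print("cap",at_z(f,(317.5,291),.057),"rail",at_z(f,(360,284),.021),"base",at_z(f,(318,242),.01),"panel",at_z(f,(355,235),.06))
for d in viewer.cut_out("vial","wrist"):
  print(d["p"],d["bbox"],fitcyl(f,d["mask"],(.47,-.32),[(r,a+.007,q+.007) for r,a,q in VIAL]))
```

```text
[ 0.47427936 -0.3296676   0.0897408 ]
cap [ 0.47299207 -0.32934249  0.057     ] rail [ 0.48471919 -0.30583819  0.021     ] base [ 0.46496498 -0.32940601  0.01      ] panel [ 0.44569768 -0.31463102  0.06      ]
0.75 [291.8, 240.7, 52.5, 77.0] (array([ 0.47451708, -0.32961649]), np.float64(0.8825021132713441))
```

```bash
python3 -m jog '[{"dp":[0,-0.5,15],"dr":[0,0,0],"grip":0},{"dp":[0,-0.5,28],"dr":[0,0,0],"grip":0},{"dp":[0,-0.5,38],"dr":[0,0,0],"grip":0},{"dp":[0,-0.5,43],"dr":[0,0,0],"grip":0},{"dp":[0,-0.5,44],"dr":[0,0,0],"grip":0},{"dp":[0,-0.5,44],"dr":[0,0,0],"grip":0},{"dp":[0,-0.5,44],"dr":[0,0,0],"grip":0},{"dp":[0,-0.5,44],"dr":[0,0,0],"grip":0}]'
python3 -m jog '[{"dp":[0,0,0],"dr":[0,0,0],"grip":-0.2},{"dp":[0,0,0],"dr":[0,0,0],"grip":-0.4},{"dp":[0,0,0],"dr":[0,0,0],"grip":-0.8},{"dp":[0,0,0],"dr":[0,0,0],"grip":-0.8},{"dp":[0,0,0],"dr":[0,0,0],"grip":-0.8},{"dp":[0,0,0],"dr":[0,0,0],"grip":-0.8},{"dp":[0,0,0],"dr":[0,0,0],"grip":-0.8},{"dp":[0,0,0],"dr":[0,0,0],"grip":-0.8}]' 20
python3 - <<'E'
from h import *
f=frame("wrist");save(f,"w.png")
E
```

```text
time_s: 31.5
position: [0.4737, -0.3296, 0.0453]
ee_rot: [0.695, 0.719, 0.0, 0.0]
ft_force: [-0.1, 0.1, 0.1]
finger_gap: 0.043
time_s: 32.5
position: [0.4736, -0.3295, 0.045]
ee_rot: [0.695, 0.719, 0.0, 0.0]
ft_force: [-0.4, 0.8, 0.8]
finger_gap: 0.0235
```

View pics/w.png

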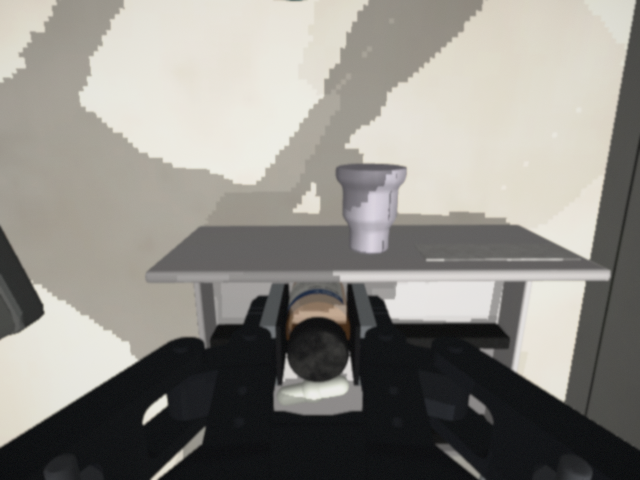

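```bash
python3 -m jog '[{"dp":[0,0,-5],"dr":[0,0,0],"grip":-0.8},{"dp":[0,0,-15],"dr":[0,0,0],"grip":-0.8},{"dp":[0,0,-35],"dr":[0,0,0],"grip":-0.8},{"dp":[0,0,-65],"dr":[0,0,0],"grip":-0.8},{"dp":[0,0,-100],"dr":[0,0,0],"grip":-0.8},{"dp":[10,0,-135],"dr":[0,0,0],"grip":-0.8},{"dp":[30,0,-160],"dr":[0,0,0],"grip":-0.8},{"dp":[70,0,-170],"dr":[0,0,0],"grip":-0.8}]'
python3 -m jog '[{"dp":[50,0,-2],"dr":[0,0,0],"grip":-0.8},{"dp":[110,0,-2],"dr":[0,0,0],"grip":-0.8},{"dp":[170,0,-2],"dr":[0,0,0],"grip":-0.8},{"dp":[230,-1,-2],"dr":[0,0,0],"grip":-0.8},{"dp":[290,-2,-2],"dr":[0,0,0],"grip":-0.8},{"dp":[350,-3,-2],"dr":[0,0,0],"grip":-0.8},{"dp":[400,-4,-2],"dr":[0,0,0],"grip":-0.8},{"dp":[430,-5,-2],"dr":[0,0,0],"grip":-0.8}]'
python3 - <<'E'
from h import *
f=frame("side");save(f,"x2.png")
f=frame("wrist");save(f,"x.png")
dets("wrist",["balance"])
print(status.observe()["position"])
E
```

```text
time_s: 33.55
position: [0.4715, -0.26, 0.2188]
ee_rot: [0.696, 0.718, 0.0, 0.002]
ft_force: [0.0, 0.5, 0.4]
finger_gap: 0.0238
time_s: 34.55
position: [0.4513, 0.1725, 0.2187]
ee_rot: [0.694, 0.72, 0.001, 0.0]
ft_force: [0.7, -0.4, 0.2]
finger_gap: 0.0235
wrist balance 0.78 [397.6, 73.7, 172.3, 204.6]
[0.45158157 0.17121303 0.21832888]
```

View pics/x.png

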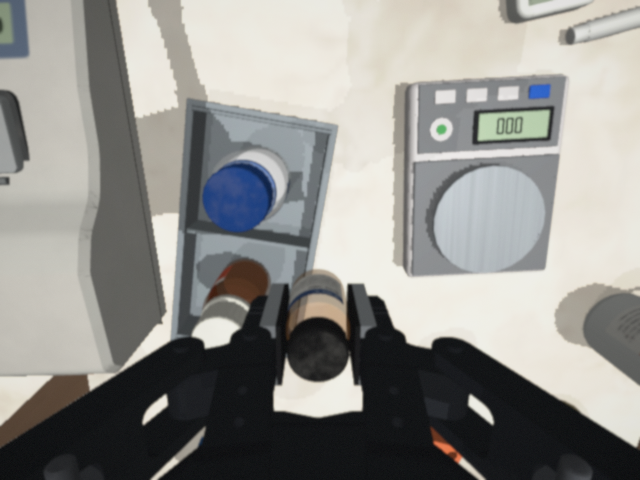

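View pics/x2.png

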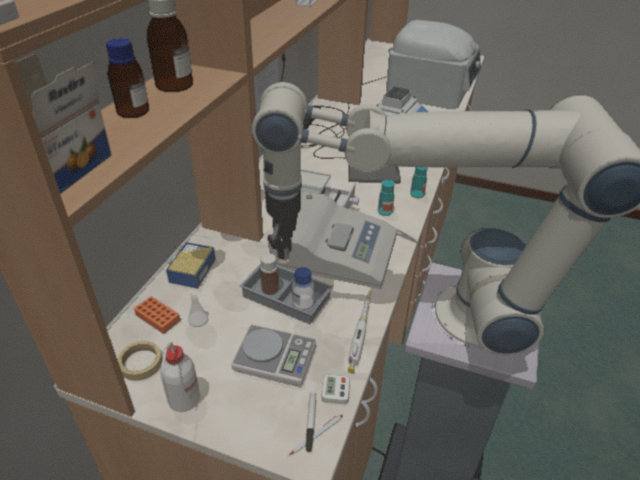

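Run:
```python
from h import *
f=frame("wrist");s=status.observe();print(s["position"])
c=at_z(f,(489.5,219),.044);print(c,[np.linalg.norm(at_z(f,u,.044)-c) for u in((434,219),(545,219),(490,166),(490,272))])
g=frame("side");print(at_z(g,(263,344),.044))
d=viewer.cut_out("vial","wrist")
Rm=R.from_quat(s["ee_rot"]).as_matrix();dd=c-s["position"];print("tool",Rm.T@dd)
g=frame("side");save(g,"y.png",(220,310,100,80),6)
```

```text
[0.45178049 0.17027145 0.21811799]
[0.4474636  0.31027422 0.044     ] [np.float64(0.04473040853443626), np.float64(0.04470691612190694), np.float64(0.042558124318291424), np.float64(0.046302343742596334)]
[0.447026   0.31360231 0.044     ]
tool [0.14008339 0.00029174 0.17410642]
```

View pics/y.png

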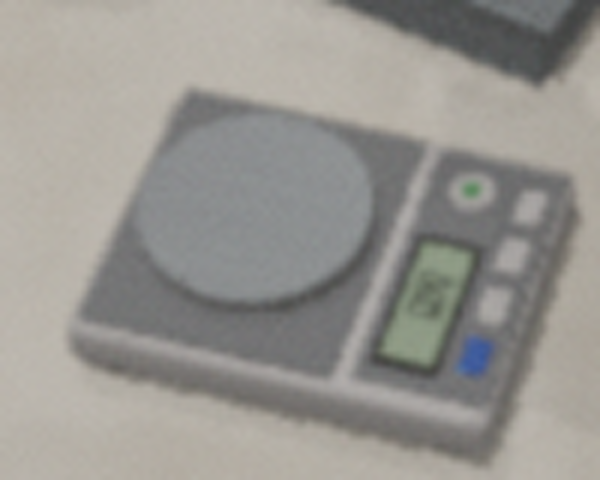

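```bash
python3 -m jog '[{"dp":[30,0,0],"dr":[0,0,0],"grip":-0.8},{"dp":[75,0,5],"dr":[0,0,0],"grip":-0.8},{"dp":[115,0,25],"dr":[0,0,0],"grip":-0.8},{"dp":[135,0,50],"dr":[0,0,0],"grip":-0.8},{"dp":[142,0,75],"dr":[0,0,0],"grip":-0.8},{"dp":[142,0,92],"dr":[0,0,0],"grip":-0.8},{"dp":[142,0,98],"dr":[0,0,0],"grip":-0.8},{"dp":[142,0,98],"dr":[0,0,0],"grip":-0.8}]'
python3 - <<'E'
from h import *
g=frame("side");save(g,"z2.png",(190,240,150,140),4)
f=frame("wrist");s=status.observe();print(s["position"]);save(f,"z.png")
E
```

```text
time_s: 35.9
position: [0.4474, 0.3114, 0.1192]
ee_rot: [0.696, 0.718, 0.0, 0.0]
ft_force: [0.5, -0.7, 0.4]
finger_gap: 0.0237
[0.44771129 0.31184385 0.12019856]
```

View pics/z.png

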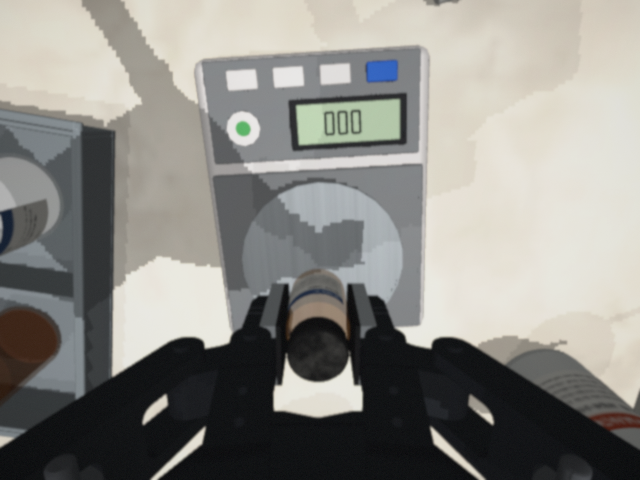

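View pics/z2.png

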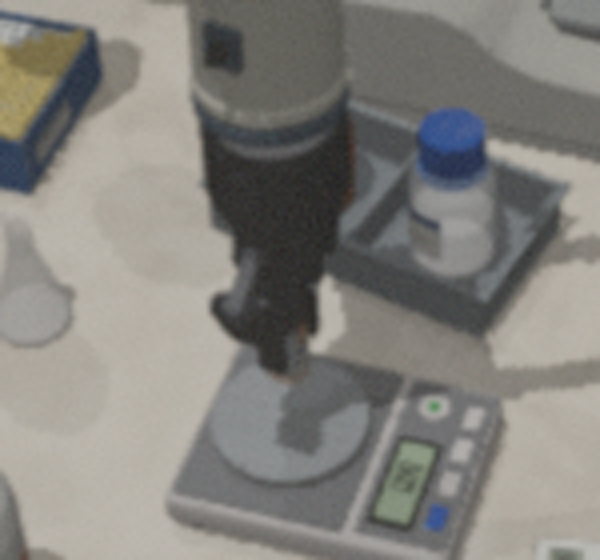

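Run:
```python
from h import *
f=frame("wrist");s=status.observe();print(s["position"])
t=at_z(f,(322.5,180),.044);l=at_z(f,(243,255),.044);r=at_z(f,(402,255),.044);print(t,l,r,"cx",t[0]+.045,"cy",(l[1]+r[1])/2)
```

```text
[0.44769045 0.31198747 0.12025947]
[0.40319266 0.31354315 0.044     ] [0.44602426 0.27110055 0.044     ] [0.44320318 0.35898016 0.044     ] cx 0.44819265892941396 cy 0.31504035763428806
```

```bash
python3 -m jog '[{"dp":[2,0,8],"dr":[0,0,0],"grip":-0.8},{"dp":[2,0,18],"dr":[0,0,0],"grip":-0.8},{"dp":[2,0,27],"dr":[0,0,0],"grip":-0.8},{"dp":[2,0,33],"dr":[0,0,0],"grip":-0.8},{"dp":[2,0,36],"dr":[0,0,0],"grip":-0.8},{"dp":[2,0,37],"dr":[0,0,0],"grip":-0.8},{"dp":[2,0,37],"dr":[0,0,0],"grip":-0.8},{"dp":[2,0,37],"dr":[0,0,0],"grip":-0.8}]'
python3 - <<'E'
from h import *
g=frame("side");save(g,"A2.png",(190,240,150,140),4)
f=frame("wrist");s=status.observe();print(s["position"],s["ft_force"]);save(f,"A.png")
E
```

```text
time_s: 37.05
position: [0.4471, 0.3141, 0.0821]
ee_rot: [0.695, 0.719, 0.0, 0.0]
ft_force: [-0.5, -0.6, 1.1]
finger_gap: 0.0237
[0.4470662  0.31409791 0.08205904] [-0.76667326  0.08102791 -0.64495575]
```

View pics/A.png

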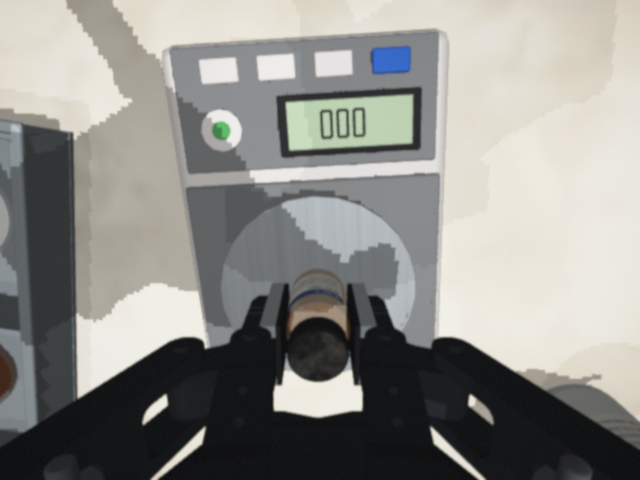

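View pics/A2.png

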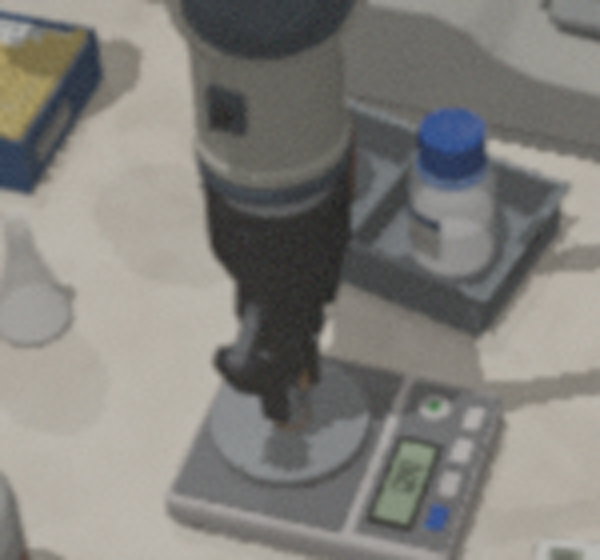

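```bash
python3 -m jog '[{"dp":[0,1,0.3],"dr":[0,0,0],"grip":-0.8},{"dp":[0,1,0.6],"dr":[0,0,0],"grip":-0.8},{"dp":[0,1,0.6],"dr":[0,0,0],"grip":-0.8},{"dp":[0,1,0.6],"dr":[0,0,0],"grip":-0.8},{"dp":[0,1,0.6],"dr":[0,0,0],"grip":-0.8},{"dp":[0,1,0.6],"dr":[0,0,0],"grip":-0.8},{"dp":[0,1,0.6],"dr":[0,0,0],"grip":-0.8},{"dp":[0,1,0.6],"dr":[0,0,0],"grip":-0.8}]'
```

```text
time_s: 38.15
position: [0.448, 0.3142, 0.082]
ee_rot: [0.695, 0.719, 0.0, -0.0]
ft_force: [-2.5, -1.1, 5.4]
finger_gap: 0.0235
```

```bash
python3 -m jog '[{"dp":[0,-0.5,-0.6],"dr":[0,0,0],"grip":-0.8},{"dp":[0,-0.5,-0.6],"dr":[0,0,0],"grip":-0.8},{"dp":[0,-0.5,-0.6],"dr":[0,0,0],"grip":-0.35},{"dp":[0,-0.5,-0.6],"dr":[0,0,0],"grip":-0.25},{"dp":[0,-0.5,-0.6],"dr":[0,0,0],"grip":-0.1},{"dp":[0,-0.5,-0.6],"dr":[0,0,0],"grip":0.1},{"dp":[0,-0.5,-0.6],"dr":[0,0,0],"grip":0.1},{"dp":[0,-0.5,-10],"dr":[0,0,0],"grip":0.1}]'
python3 -m jog '[{"dp":[0,0,-15],"dr":[0,0,0],"grip":0.1},{"dp":[0,0,-35],"dr":[0,0,0],"grip":0.1},{"dp":[0,0,-65],"dr":[0,0,0],"grip":0.1},{"dp":[0,0,-95],"dr":[0,0,0],"grip":0.1},{"dp":[0,0,-120],"dr":[0,0,0],"grip":0.1},{"dp":[-10,0,-135],"dr":[0,0,0],"grip":0.1},{"dp":[-30,0,-140],"dr":[0,0,0],"grip":0.1},{"dp":[-60,0,-140],"dr":[0,0,0],"grip":0.1}]'
python3 - <<'E'
from h import *
g=frame("side");save(g,"B2.png",(190,240,150,140),4)
f=frame("wrist");s=status.observe();print(s["position"],s["ft_force"]);save(f,"B.png")
for d in viewer.cut_out("vial","wrist"):
  print(d["p"],d["bbox"],fitcyl(f,d["mask"],(.448,.314),[(r,a+.044,q+.044) for r,a,q in VIAL]))
E
```

```text
time_s: 39.15
position: [0.447, 0.3137, 0.0907]
ee_rot: [0.695, 0.719, -0.001, -0.0]
ft_force: [0.0, 0.4, 0.6]
finger_gap: 0.0469
time_s: 40.15
position: [0.4494, 0.2527, 0.2312]
ee_rot: [0.695, 0.719, -0.0, 0.0]
ft_force: [0.3, -1.0, -0.4]
finger_gap: 0.0467
[0.4495766  0.25087472 0.23087689] [-0.37881192  0.81701975  0.14808138]
0.79 [380.6, 204.3, 45.3, 42.7] (array([0.44890829, 0.3137357 ]), np.float64(0.8984910836762688))
```

View pics/B.png

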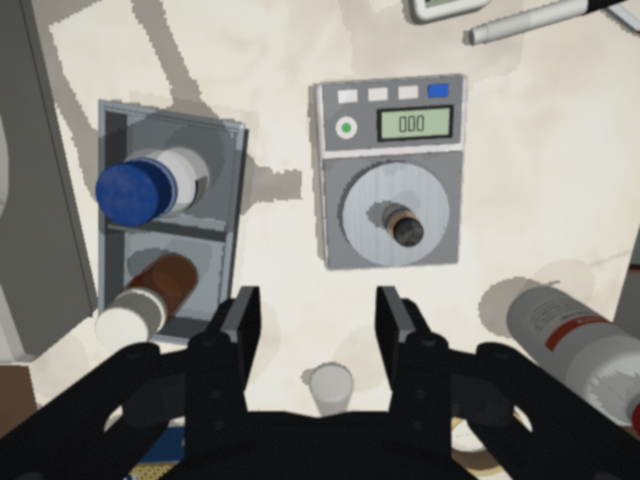

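View pics/B2.png

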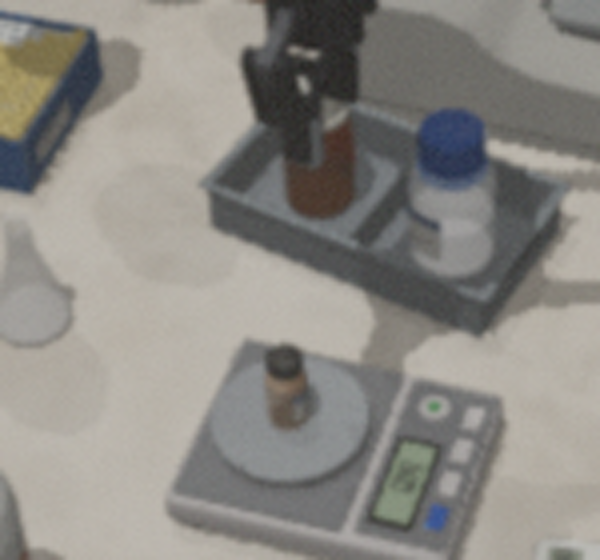

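```bash
python3 -m jog '[{"dp":[-40,-3,0],"dr":[0,0,0],"grip":0.2},{"dp":[-100,-8,0],"dr":[0,0,0],"grip":0.2},{"dp":[-160,-12,0],"dr":[0,0,0],"grip":0.2},{"dp":[-220,-16,0],"dr":[0,0,0],"grip":0.2},{"dp":[-280,-20,0],"dr":[0,0,0],"grip":0.2},{"dp":[-340,-24,0],"dr":[0,0,0],"grip":0.2},{"dp":[-400,-28,0],"dr":[0,0,0],"grip":0.2},{"dp":[-460,-32,0],"dr":[0,0,0],"grip":0.2}]'
python3 -m jog '[{"dp":[-50,-3,0],"dr":[0,0,0],"grip":0.2},{"dp":[-90,-6,10],"dr":[0,0,0],"grip":0.2},{"dp":[-103,-7,45],"dr":[0,0,0],"grip":0.2},{"dp":[-103,-7,80],"dr":[0,0,0],"grip":0.2},{"dp":[-103,-7,105],"dr":[0,0,0],"grip":0.2},{"dp":[-103,-7,120],"dr":[0,0,0],"grip":0.2},{"dp":[-103,-7,120],"dr":[0,0,0],"grip":0.2},{"dp":[-103,-7,120],"dr":[0,0,0],"grip":0.2}]'
python3 - <<'E'
from h import *
f=frame("wrist");s=status.observe();print(s["position"],s["ft_force"]);save(f,"C.png")
E
```

```text
time_s: 41.3
position: [0.4323, -0.2085, 0.2308]
ee_rot: [0.695, 0.719, 0.0, -0.0]
ft_force: [1.6, 0.1, -0.7]
finger_gap: 0.0511
time_s: 42.3
position: [0.4298, -0.3102, 0.1126]
ee_rot: [0.695, 0.719, 0.0, 0.001]
ft_force: [-0.3, -0.2, 0.7]
finger_gap: 0.051
[ 0.42990362 -0.31030278  0.11284643] [ 0.04275403  0.14752121 -0.29170135]
```

View pics/C.png

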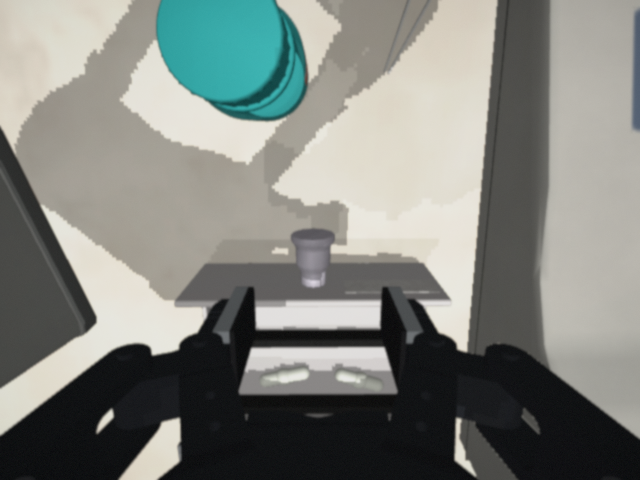

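```bash
python3 -m jog '[{"dp":[-2.5,0,25],"dr":[0,0,0],"grip":0.2},{"dp":[-2.5,0,50],"dr":[0,0,0],"grip":0.2},{"dp":[-2.5,0,66],"dr":[0,0,0],"grip":0.2},{"dp":[-2.5,0,73],"dr":[0,0,0],"grip":0.2},{"dp":[-2.5,0,73],"dr":[0,0,0],"grip":0.2},{"dp":[-2.5,0,73],"dr":[0,0,0],"grip":0},{"dp":[-2.5,0,73],"dr":[0,0,0],"grip":-0.5},{"dp":[-2.5,0,73],"dr":[0,0,0],"grip":-0.9}]' 35
python3 -m jog '[{"dp":[0,0,0],"dr":[0,0,0],"grip":-0.9},{"dp":[0,0,0],"dr":[0,0,0],"grip":-0.9},{"dp":[0,8,0],"dr":[0,0,0],"grip":-0.9},{"dp":[0,20,0],"dr":[0,0,0],"grip":-0.9},{"dp":[0,34,0],"dr":[0,0,0],"grip":-0.9},{"dp":[0,48,0],"dr":[0,0,0],"grip":-0.9},{"dp":[0.5,62,0],"dr":[0,0,0],"grip":-0.9},{"dp":[0.5,72,0],"dr":[0,0,0],"grip":-0.9}]'
```

```text
time_s: 43.35
position: [0.4297, -0.313, 0.0392]
ee_rot: [0.695, 0.719, -0.0, 0.001]
ft_force: [-0.6, -1.1, 2.5]
finger_gap: 0.0179
time_s: 44.35
position: [0.502, -0.3101, 0.0391]
ee_rot: [0.695, 0.719, -0.0, 0.001]
ft_force: [-1.5, -1.9, 6.2]
finger_gap: 0.0185
```

Push the last 12 mm, then a touch beyond to seat it.

```bash
python3 -m jog '[{"dp":[0,4,0],"dr":[0,0,0],"grip":-0.9},{"dp":[0,8,0],"dr":[0,0,0],"grip":-0.9},{"dp":[0,10,0],"dr":[0,0,0],"grip":-0.9},{"dp":[0,12,0],"dr":[0,0,0],"grip":-0.9},{"dp":[0,13,0],"dr":[0,0,0],"grip":-0.9},{"dp":[0,14,0],"dr":[0,0,0],"grip":-0.9},{"dp":[0,14,0],"dr":[0,0,0],"grip":-0.9},{"dp":[0,14,0],"dr":[0,0,0],"grip":-0.9}]'
```

```text
time_s: 45.35
position: [0.5147, -0.3097, 0.0391]
ee_rot: [0.695, 0.719, -0.001, -0.0]
ft_force: [-4.7, -0.8, 9.0]
finger_gap: 0.0179
```

```bash
python3 -m jog '[{"dp":[0,1,0],"dr":[0,0,0],"grip":-0.9},{"dp":[0,1.5,0],"dr":[0,0,0],"grip":-0.9},{"dp":[0,1.5,0],"dr":[0,0,0],"grip":-0.9},{"dp":[0,1.5,0],"dr":[0,0,0],"grip":-0.9},{"dp":[0,1.5,0],"dr":[0,0,0],"grip":-0.9},{"dp":[0,1.5,0],"dr":[0,0,0],"grip":-0.9},{"dp":[0,1.5,0],"dr":[0,0,0],"grip":-0.9},{"dp":[0,1.5,0],"dr":[0,0,0],"grip":-0.9}]'
```

```text
time_s: 46.35
position: [0.5148, -0.3097, 0.0391]
ee_rot: [0.696, 0.719, -0.002, -0.001]
ft_force: [-10.1, -0.5, 10.9]
finger_gap: 0.0178
```

```bash
python3 -m jog '[{"dp":[0,0,0],"dr":[0,0,0],"grip":-0.3},{"dp":[0,0,0],"dr":[0,0,0],"grip":0.2},{"dp":[0,0,0],"dr":[0,0,0],"grip":0.2},{"dp":[0,0,-20],"dr":[0,0,0],"grip":0.2},{"dp":[0,0,-60],"dr":[0,0,0],"grip":0.2},{"dp":[0,-20,-105],"dr":[0,0,0],"grip":0.2},{"dp":[0,-50,-150],"dr":[0,0,0],"grip":0.2},{"dp":[0,-80,-190],"dr":[0,0,0],"grip":0.2}]'
python3 - <<'E'
from h import *
f=frame("wrist");s=status.observe();print(s["position"],s["ft_force"]);save(f,"D.png")
f=frame("scene");save(f,"D2.png",(300,180,160,140),4)
E
```

```text
time_s: 47.35
position: [0.4365, -0.3114, 0.2318]
ee_rot: [0.695, 0.719, 0.0, 0.002]
ft_force: [0.4, -0.1, 0.1]
finger_gap: 0.0509
[ 0.43495529 -0.31272694  0.23881413] [ 1.27509671 -2.55526291  5.01451822]
```

View pics/D.png

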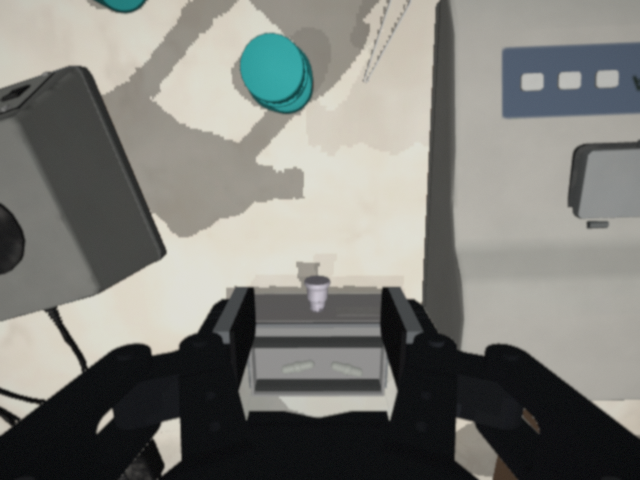

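View pics/D2.png

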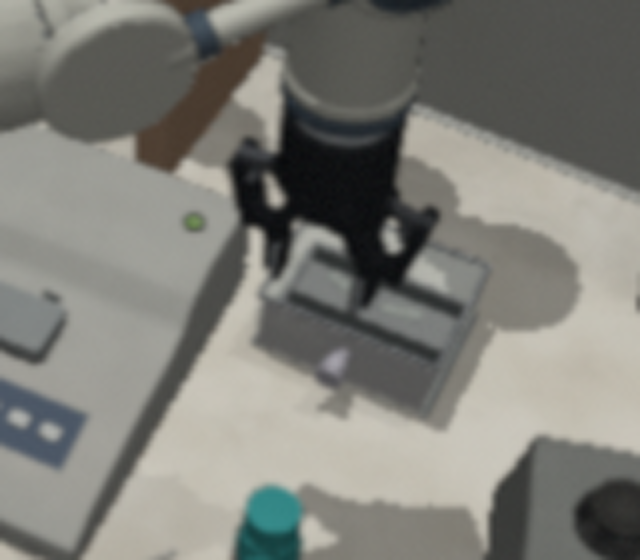

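```bash
python3 -m jog '[{"dp":[40,0,0],"dr":[0,0,0.18],"grip":0.7},{"dp":[95,0,0],"dr":[0,0,0.36],"grip":1},{"dp":[155,0,0],"dr":[0,0,0.54],"grip":1},{"dp":[215,1,0],"dr":[0,0,0.72],"grip":1},{"dp":[275,2,0],"dr":[0,0,0.9],"grip":1},{"dp":[335,3,0],"dr":[0,0,1.08],"grip":1},{"dp":[390,4,0],"dr":[0,0,1.26],"grip":1},{"dp":[437,5,0],"dr":[0,0,1.44],"grip":1}]'
python3 - <<'E'
from h import *
s=status.observe();m=R.from_quat(s["ee_rot"]).as_matrix();print(s["position"],m[:,0],m[:,1],np.arctan2(m[1,0],m[0,0]))
E
```

```text
time_s: 48.45
position: [0.4283, 0.105, 0.229]
ee_rot: [0.99, 0.14, 0.001, -0.0]
ft_force: [0.5, -0.3, -0.1]
finger_gap: 0.0856
[0.42830404 0.10495107 0.22896978] [0.96054548 0.27811833 0.00160671] [ 2.78119266e-01 -9.60546470e-01 -3.90739976e-04] 0.28183496371199473
```

```bash
python3 -m jog '[{"dp":[1,-6,0],"dr":[0,0,0.1],"grip":1},{"dp":[2,-12,0],"dr":[0,0,0.2],"grip":1},{"dp":[3,-19,0],"dr":[0,0,0.282],"grip":1},{"dp":[3,-19,0],"dr":[0,0,0.282],"grip":1},{"dp":[3,-19,0],"dr":[0,0,0.282],"grip":1},{"dp":[3,-19,0],"dr":[0,0,0.282],"grip":1},{"dp":[3,-19,0],"dr":[0,0,0.282],"grip":1},{"dp":[3,-19,0],"dr":[0,0,0.282],"grip":1}]'
python3 - <<'E'
from h import *
f=frame("wrist");save(f,"E.png")
s=status.observe();m=R.from_quat(s["ee_rot"]).as_matrix();print(s["position"],m[:,0],np.arctan2(m[1,0],m[0,0]))
for n,p in(("blue_cap_bottle",BLUE),("brown_bottle",BROWN)):
  for d in viewer.cut_out(n,"wrist"): print(n,d["p"],fitcyl(f,d["mask"],(.45,.12),[(r,a+.003,q+.003) for r,a,q in p]))
E
```

```text
time_s: 49.45
position: [0.426, 0.1217, 0.2283]
ee_rot: [1.0, 0.002, 0.0, -0.0]
ft_force: [0.3, 0.0, 0.3]
finger_gap: 0.0851
[0.42604835 0.1217086  0.22830171] [9.99990236e-01 4.41895137e-03 4.88742939e-06] 0.004418965751602359
blue_cap_bottle 0.89 (array([0.42520158, 0.12377694]), np.float64(0.9221545840250877))
brown_bottle 0.97 (array([0.5229446 , 0.11021327]), np.float64(0.9255806068825224))
```

View pics/E.png

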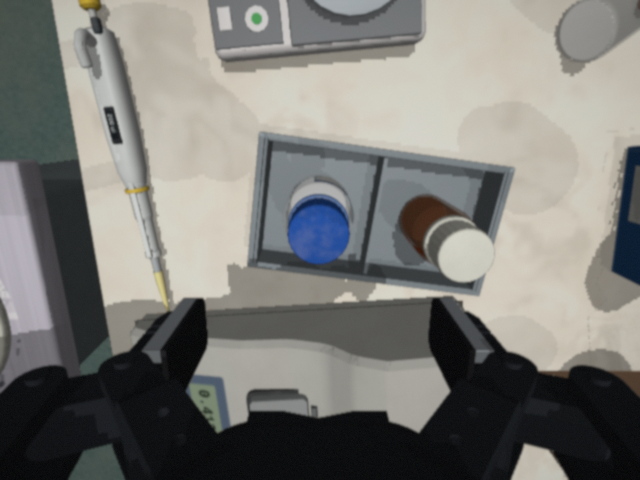

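```bash
python3 -m jog '[{"dp":[0,-2.2,15],"dr":[0,0,0.004],"grip":0.85},{"dp":[0,-2.2,50],"dr":[0,0,0.004],"grip":0.85},{"dp":[0,-2.2,90],"dr":[0,0,0.004],"grip":0.85},{"dp":[0,-2.2,120],"dr":[0,0,0.004],"grip":0.85},{"dp":[0,-2.2,142],"dr":[0,0,0.004],"grip":0.85},{"dp":[0,-2.2,152],"dr":[0,0,0.004],"grip":0.85},{"dp":[0,-2.2,156],"dr":[0,0,0.004],"grip":0.85},{"dp":[0,-2.2,156],"dr":[0,0,0.004],"grip":0.85}]'
python3 - <<'E'
from h import *
f=frame("wrist");save(f,"F.png")
s=status.observe();print(s["position"])
E
```

```text
time_s: 50.6
position: [0.4263, 0.1241, 0.0728]
ee_rot: [1.0, 0.0, 0.0, -0.0]
ft_force: [0.2, 0.3, 0.0]
finger_gap: 0.079
[0.42646232 0.12414753 0.073134  ]
```

View pics/F.png

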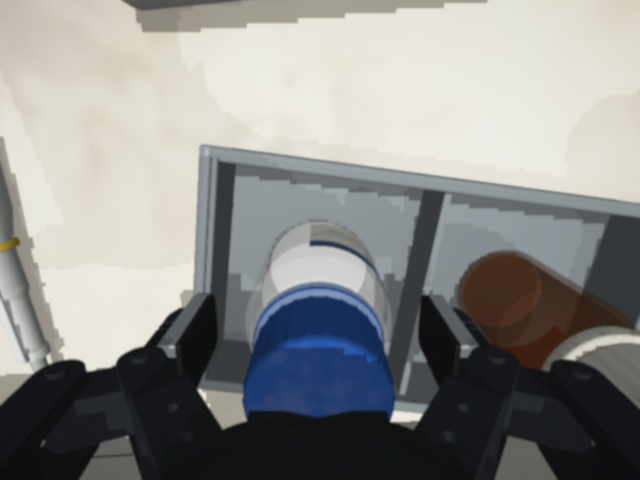

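```bash
python3 -m jog '[{"dp":[0,0,0.8],"dr":[0,0,0],"grip":0.5},{"dp":[0,0,0.8],"dr":[0,0,0],"grip":0.3},{"dp":[0,0,0.8],"dr":[0,0,0],"grip":-0.3},{"dp":[0,0,0.8],"dr":[0,0,0],"grip":-0.3},{"dp":[0,0,0.8],"dr":[0,0,0],"grip":-0.3},{"dp":[0,0,0.8],"dr":[0,0,0],"grip":-0.3},{"dp":[0,0,0.8],"dr":[0,0,0],"grip":-0.3},{"dp":[0,0,0.8],"dr":[0,0,0],"grip":-0.3}]' 50
python3 -m jog '[{"dp":[0,0,-4],"dr":[0,0,0],"grip":-0.3},{"dp":[0,0,-12],"dr":[0,0,0],"grip":-0.3},{"dp":[0,0,-30],"dr":[0,0,0],"grip":-0.3},{"dp":[0,0,-55],"dr":[0,0,0],"grip":-0.3},{"dp":[0,0,-85],"dr":[0,0,0],"grip":-0.3},{"dp":[0,0,-115],"dr":[0,0,0],"grip":-0.3},{"dp":[0,0,-145],"dr":[0,0,0],"grip":-0.3},{"dp":[0,0,-158],"dr":[0,0,0],"grip":-0.3}]'
python3 - <<'E'
from h import *
f=frame("wrist");save(f,"G.png")
s=status.observe();print(s["position"])
E
```

```text
time_s: 51.65
position: [0.4266, 0.1241, 0.0726]
ee_rot: [1.0, 0.0, 0.001, -0.0]
ft_force: [0.0, -0.1, 5.8]
finger_gap: 0.0536
time_s: 52.65
position: [0.4265, 0.1241, 0.2325]
ee_rot: [1.0, 0.0, 0.002, -0.0]
ft_force: [-0.0, 0.3, -1.3]
finger_gap: 0.0534
[0.42672395 0.12417885 0.23324016]
```

View pics/G.png

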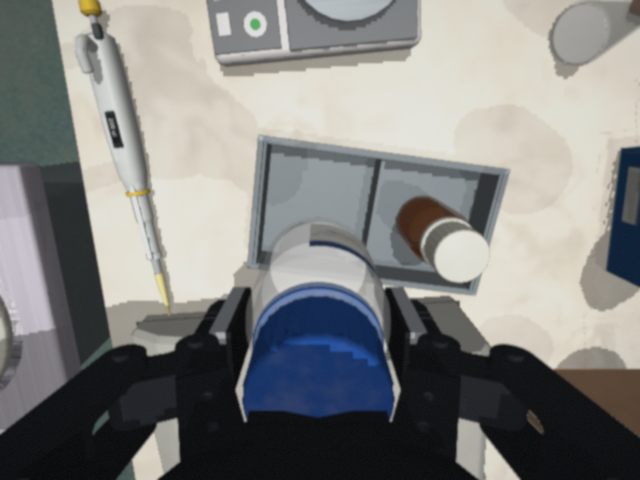

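```bash
python3 -m jog '[{"dp":[0,35,-2],"dr":[0,0,0],"grip":-0.3},{"dp":[2,97,-2],"dr":[0,0,0],"grip":-0.3},{"dp":[4,159,-2],"dr":[0,0,0],"grip":-0.3},{"dp":[6,221,-2],"dr":[0,0,0],"grip":-0.3},{"dp":[8,283,-2],"dr":[0,0,0],"grip":-0.3},{"dp":[10,345,-2],"dr":[0,0,0],"grip":-0.3},{"dp":[12,407,-2],"dr":[0,0,0],"grip":-0.3},{"dp":[12,455,-2],"dr":[0,0,0],"grip":-0.3}]'
python3 -m jog '[{"dp":[0,20,10],"dr":[0,0,0],"grip":-0.3},{"dp":[0,26,35],"dr":[0,0,0],"grip":-0.3},{"dp":[0,26,65],"dr":[0,0,0],"grip":-0.3},{"dp":[0,26,95],"dr":[0,0,0],"grip":-0.3},{"dp":[0,26,120],"dr":[0,0,0],"grip":-0.3},{"dp":[0,26,135],"dr":[0,0,0],"grip":-0.3},{"dp":[0,26,140],"dr":[0,0,0],"grip":-0.3},{"dp":[0,26,140],"dr":[0,0,0],"grip":-0.3}]'
python3 - <<'E'
from h import *
f=frame("wrist")
s=status.observe();print(s["position"],s["ee_rot"],s["ft_force"])
E
```

```text
time_s: 53.7
position: [0.4375, -0.3332, 0.23]
ee_rot: [1.0, -0.0, -0.001, -0.001]
ft_force: [1.1, 0.2, -1.2]
finger_gap: 0.0535
time_s: 54.7
position: [0.4385, -0.3569, 0.0918]
ee_rot: [1.0, 0.0, 0.0, 0.0]
ft_force: [0.5, 0.3, -1.5]
finger_gap: 0.0533
[ 0.43865514 -0.35713221  0.09245913] [9.99999703e-01 3.53132682e-04 5.25059163e-04 4.39212025e-04] [ 0.16262537 -0.00848557 -0.9544672 ]
```

```bash
python3 -m jog '[{"dp":[0,0.4,8],"dr":[0,0,0],"grip":-0.3},{"dp":[0,0.4,14],"dr":[0,0,0],"grip":-0.3},{"dp":[0,0.4,18],"dr":[0,0,0],"grip":-0.3},{"dp":[0,0.4,21],"dr":[0,0,0],"grip":-0.3},{"dp":[0,0.4,22],"dr":[0,0,0],"grip":-0.3},{"dp":[0,0.4,22.5],"dr":[0,0,0],"grip":-0.3},{"dp":[0,0.4,23],"dr":[0,0,0],"grip":-0.3},{"dp":[0,0.4,23],"dr":[0,0,0],"grip":-0.3}]'
```

```text
time_s: 55.75
position: [0.4382, -0.3575, 0.0697]
ee_rot: [1.0, 0.0, 0.0, 0.0]
ft_force: [-4.0, 1.9, 6.1]
finger_gap: 0.0534
```

```bash
python3 -m jog '[{"dp":[0,0,-0.6],"dr":[0,0,0],"grip":-0.3},{"dp":[0,0,-0.6],"dr":[0,0,0],"grip":0.35},{"dp":[0,0,-0.6],"dr":[0,0,0],"grip":0.5},{"dp":[0,0,-0.6],"dr":[0,0,0],"grip":0.75},{"dp":[0,0,-20],"dr":[0,0,0],"grip":0.85},{"dp":[0,0,-60],"dr":[0,0,0],"grip":0.85},{"dp":[0,0,-110],"dr":[0,0,0],"grip":1},{"dp":[0,0,-155],"dr":[0,0,0],"grip":1}]'
python3 - <<'E'
from h import *
f=frame("wrist");save(f,"H.png");s=status.observe();print(s["position"])
for d in viewer.cut_out("blue_cap_bottle","wrist"): print(d["p"],fitcyl(f,d["mask"],(.438,-.358),BLUE))
f=frame("scene")
for d in viewer.cut_out("blue_cap_bottle","scene"): print(d["p"],fitcyl(f,d["mask"],(.438,-.358),BLUE))
E
```

```text
time_s: 56.75
position: [0.4383, -0.3574, 0.2271]
ee_rot: [1.0, 0.0, 0.001, 0.001]
ft_force: [0.8, -0.2, -0.6]
finger_gap: 0.0852
[ 0.43948199 -0.35847051  0.23473353]
0.79 (array([ 0.43777706, -0.35857848]), np.float64(0.9298995909259948))
0.97 (array([ 0.43823268, -0.35715104]), np.float64(0.9052287581699346))
```

View pics/H.png

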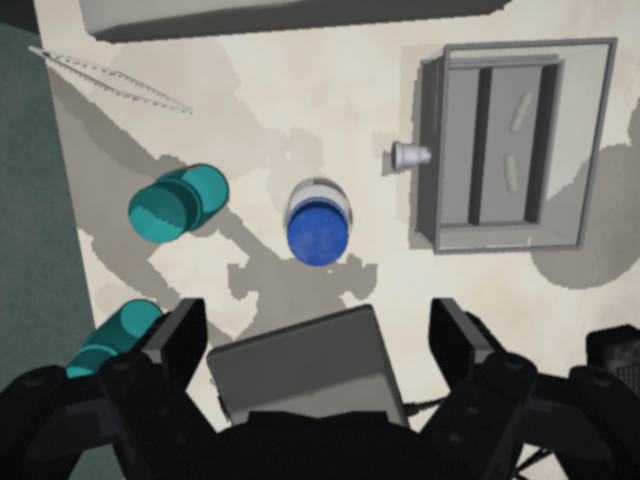

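```bash
python3 -m jog '[{"dp":[8,-40,-5],"dr":[0,0,0],"grip":1},{"dp":[20,-100,-5],"dr":[0,0,0],"grip":1},{"dp":[32,-160,-5],"dr":[0,0,0],"grip":1},{"dp":[44,-220,-5],"dr":[0,0,0],"grip":1},{"dp":[56,-280,-5],"dr":[0,0,0],"grip":1},{"dp":[68,-340,-5],"dr":[0,0,0],"grip":1},{"dp":[80,-400,-5],"dr":[0,0,0],"grip":1},{"dp":[87,-450,-5],"dr":[0,0,0],"grip":1}]'
python3 -m jog '[{"dp":[0,-10,0],"dr":[0,0,0],"grip":1},{"dp":[0,-15.5,25],"dr":[0,0,0],"grip":1},{"dp":[0,-15.5,60],"dr":[0,0,0],"grip":1},{"dp":[0,-15.5,95],"dr":[0,0,0],"grip":1},{"dp":[0,-15.5,125],"dr":[0,0,0],"grip":0.85},{"dp":[0,-15.5,142],"dr":[0,0,0],"grip":0.85},{"dp":[0,-15.5,148],"dr":[0,0,0],"grip":0.85},{"dp":[0,-15.5,148],"dr":[0,0,0],"grip":0.85}]'
python3 - <<'E'
from h import *
f=frame("wrist");save(f,"I.png")
s=status.observe();print(s["position"],s["ee_rot"],s["ft_force"])
E
```

```text
time_s: 57.95
position: [0.5245, 0.095, 0.227]
ee_rot: [1.0, 0.001, -0.001, 0.0]
ft_force: [0.2, -0.1, 0.6]
finger_gap: 0.0854
time_s: 58.95
position: [0.5253, 0.108, 0.081]
ee_rot: [1.0, 0.0, 0.0, 0.0]
ft_force: [-0.1, 0.3, 0.4]
finger_gap: 0.079
[0.52559325 0.10806234 0.08163474] [ 9.99999672e-01  1.42818527e-04  7.94099711e-04 -7.22001598e-05] [ 0.27237702  0.52936701 -0.80121027]
```

View pics/I.png

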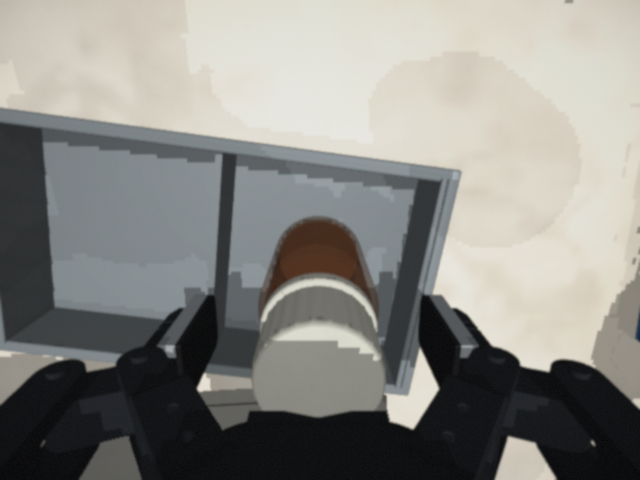

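Centred; lower to z≈0.0725, grip and lift.

```bash
python3 -m jog '[{"dp":[0,0,5],"dr":[0,0,0],"grip":0.85},{"dp":[0,0,9],"dr":[0,0,0],"grip":0.85},{"dp":[0,0,9],"dr":[0,0,0],"grip":0.5},{"dp":[0,0,9],"dr":[0,0,0],"grip":0.15},{"dp":[0,0,9],"dr":[0,0,0],"grip":-0.5},{"dp":[0,0,9],"dr":[0,0,0],"grip":-0.5},{"dp":[0,0,9],"dr":[0,0,0],"grip":-0.5},{"dp":[0,0,9],"dr":[0,0,0],"grip":-0.5}]' 50
python3 -m jog '[{"dp":[0,0,-4],"dr":[0,0,0],"grip":-0.5},{"dp":[0,0,-12],"dr":[0,0,0],"grip":-0.5},{"dp":[0,0,-30],"dr":[0,0,0],"grip":-0.5},{"dp":[0,0,-55],"dr":[0,0,0],"grip":-0.5},{"dp":[0,0,-85],"dr":[0,0,0],"grip":-0.5},{"dp":[0,0,-115],"dr":[0,0,0],"grip":-0.5},{"dp":[0,0,-145],"dr":[0,0,0],"grip":-0.5},{"dp":[0,0,-158],"dr":[0,0,0],"grip":-0.5}]'
python3 - <<'E'
from h import *
f=frame("wrist");save(f,"J.png")
s=status.observe();print(s["position"])
E
```

```text
time_s: 60.0
position: [0.5254, 0.1082, 0.072]
ee_rot: [1.0, 0.0, 0.001, -0.0]
ft_force: [1.5, 0.1, 2.5]
finger_gap: 0.0459
time_s: 61.0
position: [0.5256, 0.1083, 0.2328]
ee_rot: [1.0, 0.0, 0.002, -0.0]
ft_force: [0.4, 0.4, -3.0]
finger_gap: 0.0462
[0.52573266 0.10829294 0.23354092]
```

View pics/J.png

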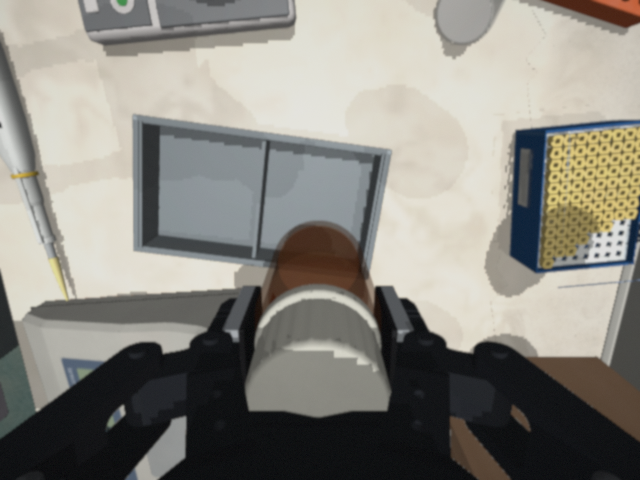

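```bash
python3 -m jog '[{"dp":[-6,30,-2],"dr":[0,0,0],"grip":-0.5},{"dp":[-18,80,-2],"dr":[0,0,0],"grip":-0.5},{"dp":[-32,135,-2],"dr":[0,0,0],"grip":-0.5},{"dp":[-46,190,-2],"dr":[0,0,0],"grip":-0.5},{"dp":[-60,245,-2],"dr":[0,0,0],"grip":-0.5},{"dp":[-72,300,-2],"dr":[0,0,0],"grip":-0.5},{"dp":[-80,345,-2],"dr":[0,0,0],"grip":-0.5},{"dp":[-85,370,-2],"dr":[0,0,0],"grip":-0.5}]'
python3 -m jog '[{"dp":[0,9.5,8],"dr":[0,0,0],"grip":-0.5},{"dp":[0,9.5,35],"dr":[0,0,0],"grip":-0.5},{"dp":[0,9.5,65],"dr":[0,0,0],"grip":-0.5},{"dp":[0,9.5,95],"dr":[0,0,0],"grip":-0.5},{"dp":[0,9.5,120],"dr":[0,0,0],"grip":-0.5},{"dp":[0,9.5,135],"dr":[0,0,0],"grip":-0.5},{"dp":[0,9.5,140],"dr":[0,0,0],"grip":-0.5},{"dp":[0,9.5,140],"dr":[0,0,0],"grip":-0.5}]'
python3 - <<'E'
from h import *
f=frame("wrist");save(f,"K.png")
s=status.observe();print(s["position"],s["ft_force"])
E
```

```text
time_s: 62.05
position: [0.439, -0.2639, 0.2301]
ee_rot: [1.0, -0.001, -0.001, -0.0]
ft_force: [0.2, 0.2, -2.9]
finger_gap: 0.0459
time_s: 63.05
position: [0.4405, -0.2712, 0.0918]
ee_rot: [1.0, 0.0, 0.0, 0.0]
ft_force: [0.9, -0.9, -2.9]
finger_gap: 0.0457
[ 0.44068158 -0.27149703  0.09242736] [-0.1623534  -1.26628544 -2.13014036]
```

View pics/K.png

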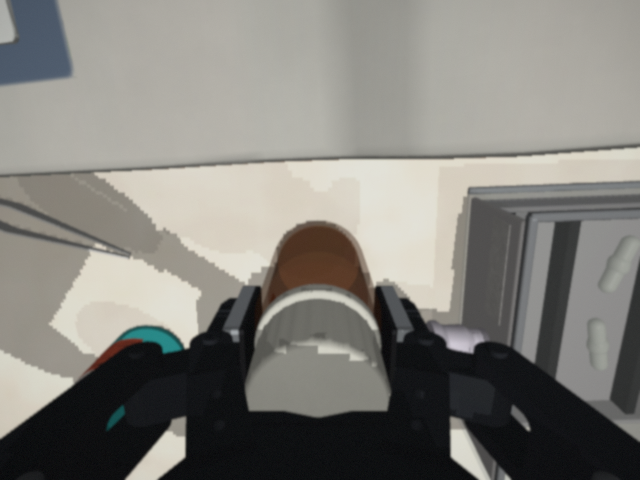

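```bash
python3 -m jog '[{"dp":[0,0,8],"dr":[0,0,0],"grip":-0.5},{"dp":[0,0,14],"dr":[0,0,0],"grip":-0.5},{"dp":[0,0,18],"dr":[0,0,0],"grip":-0.5},{"dp":[0,0,20],"dr":[0,0,0],"grip":-0.5},{"dp":[0,0,21],"dr":[0,0,0],"grip":-0.5},{"dp":[0,0,21.5],"dr":[0,0,0],"grip":-0.5},{"dp":[0,0,22],"dr":[0,0,0],"grip":-0.5},{"dp":[0,0,22.3],"dr":[0,0,0],"grip":-0.5}]'
```

```text
time_s: 64.1
position: [0.4402, -0.2714, 0.0693]
ee_rot: [1.0, 0.0, 0.0, 0.0]
ft_force: [0.2, 0.6, -3.2]
finger_gap: 0.0455
```

```bash
python3 -m jog '[{"dp":[0,0,0.4],"dr":[0,0,0],"grip":-0.5},{"dp":[0,0,0.8],"dr":[0,0,0],"grip":-0.5},{"dp":[0,0,0.8],"dr":[0,0,0],"grip":-0.5},{"dp":[0,0,0.8],"dr":[0,0,0],"grip":-0.5},{"dp":[0,0,0.8],"dr":[0,0,0],"grip":-0.5},{"dp":[0,0,0.8],"dr":[0,0,0],"grip":-0.5},{"dp":[0,0,0.8],"dr":[0,0,0],"grip":-0.5},{"dp":[0,0,0.8],"dr":[0,0,0],"grip":-0.5}]'
```

```text
time_s: 65.1
position: [0.4403, -0.2715, 0.069]
ee_rot: [1.0, 0.0, 0.0, 0.0]
ft_force: [-2.1, 1.7, 5.5]
finger_gap: 0.046
```

```bash
python3 -m jog '[{"dp":[0,0,-0.5],"dr":[0,0,0],"grip":-0.5},{"dp":[0,0,-0.5],"dr":[0,0,0],"grip":0.2},{"dp":[0,0,-0.5],"dr":[0,0,0],"grip":0.4},{"dp":[0,0,-0.5],"dr":[0,0,0],"grip":0.75},{"dp":[0,0,-20],"dr":[0,0,0],"grip":0.85},{"dp":[0,0,-60],"dr":[0,0,0],"grip":0.85},{"dp":[0,0,-120],"dr":[0,0,0],"grip":1},{"dp":[0,0,-180],"dr":[0,0,0],"grip":1}]'
python3 -m jog '[{"dp":[10,15,-20],"dr":[0,0,0],"grip":1},{"dp":[25,35,-50],"dr":[0,0,0],"grip":1},{"dp":[30,46,-54],"dr":[0,0,0],"grip":1},{"dp":[30,46,-54],"dr":[0,0,0],"grip":1},{"dp":[30,46,-54],"dr":[0,0,0],"grip":1},{"dp":[30,46,-54],"dr":[0,0,0],"grip":1},{"dp":[30,46,-54],"dr":[0,0,0],"grip":1},{"dp":[30,46,-54],"dr":[0,0,0],"grip":1}]'
python3 - <<'E'
from h import *
f=frame("wrist");save(f,"L.png");s=status.observe();print(s["position"])
for n,p,x in(("blue_cap_bottle",BLUE,(.438,-.358)),("brown_bottle",BROWN,(.44,-.27))):
  for d in viewer.cut_out(n,"wrist"): print("wrist",n,d["p"],fitcyl(f,d["mask"],x,p))
f=frame("scene");save(f,"L2.png")
for n,p,x in(("blue_cap_bottle",BLUE,(.438,-.358)),("brown_bottle",BROWN,(.44,-.27))):
  for d in viewer.cut_out(n,"scene"): print("scene",n,d["bbox"],fitcyl(f,d["mask"],x,p))
f=frame("side");save(f,"L3.png")
d=viewer.cut_out("tray","side")[0];print(fitbox(f,d["mask"],(.471,.119,-.15),(.2,.11),0,.04))
for d in viewer.cut_out("flask","side"): print(d["bbox"])
E
```

```text
time_s: 66.1
position: [0.44, -0.2712, 0.2517]
ee_rot: [1.0, 0.0, 0.001, 0.0]
ft_force: [1.3, -0.2, 0.6]
finger_gap: 0.0854
time_s: 67.1
position: [0.4701, -0.3171, 0.3023]
ee_rot: [1.0, 0.0, -0.0, -0.0]
ft_force: [0.4, 0.1, 0.5]
finger_gap: 0.0857
[ 0.47015788 -0.31717712  0.30239015]
wrist blue_cap_bottle 0.95 (array([ 0.4373866 , -0.35840948]), np.float64(0.9202127659574468))
wrist blue_cap_bottle 0.32 (array([ 0.438, -0.358]), np.float64(0.0))
wrist brown_bottle 0.83 (array([ 0.44, -0.27]), np.float64(0.0))
wrist brown_bottle 0.81 (array([ 0.44116041, -0.2699213 ]), np.float64(0.90625))
wrist brown_bottle 0.57 (array([ 0.44, -0.27]), np.float64(0.0))
scene blue_cap_bottle [380.1, 278.7, 17.6, 32.5] (array([ 0.4411485 , -0.35637585]), np.float64(0.8134206219312602))
scene brown_bottle [387.8, 343.8, 23.0, 37.4] (array([ 0.44, -0.27]), np.float64(0.0))
scene brown_bottle [351.4, 263.6, 18.8, 31.1] (array([ 0.43911011, -0.269104  ]), np.float64(0.8986083499005965))
scene brown_bottle [356.2, 303.5, 19.8, 26.0] (array([ 0.44, -0.27]), np.float64(0.0))
(array([ 0.47846271,  0.11410544, -0.12476237]), np.float64(0.9757489300998573))
[188.6, 291.9, 15.6, 36.0]
```

View pics/L.png

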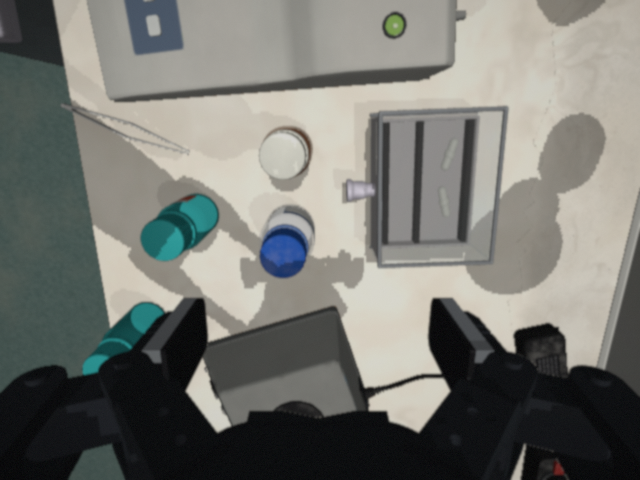

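View pics/L2.png

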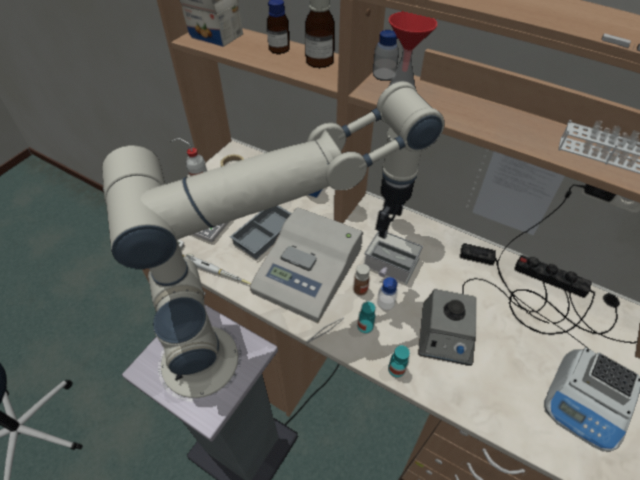

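View pics/L3.png

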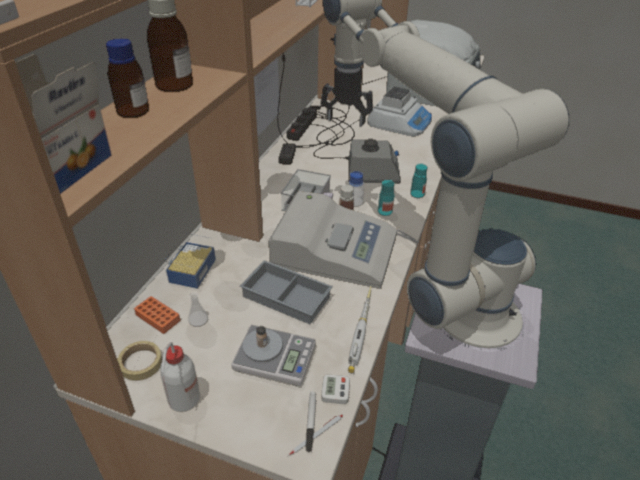

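```bash
python3 -c "
from rig import job_done
print(job_done())"
```

```text
the job is handed in; nothing more can be done
None
```

I finished the job in the order you asked, in about 67 s of the 144 s allowed, and handed it in. `job_done` gave no verdict.

1. **Bottles to the tray:** The brown bottle went into the far half of the tray and the blue-cap bottle into the near half, both near the middle.
2. **Vial:** I pulled the drawer out about 84.5 mm by the knob and stood the vial on the balance pan.
3. **Drawer and bottles back:** I pushed the drawer in until it met its stop, about 10 N at the end. Then I put both bottles back, blue-cap first.

What the last checks showed:

| Item | At the start | At the end |
|---|---|---|
| Blue-cap bottle, wrist camera | (0.4374, -0.3592) | (0.4374, -0.3584) |
| Brown bottle, wrist camera | (0.4415, -0.2688) | (0.4412, -0.2699) |
| Tray centre, side camera | (0.4776, 0.1152) | (0.4785, 0.1141) |

- **Vial:** It stands upright at about (0.449, 0.314). I measured the pan's centre at about (0.448, 0.314).
- **Drawer:** The wrist picture shows it shut, and the gripper ended slightly past where it had first gripped the knob.
- **Bystanders:** The flask is unmoved to within the detector's scatter, and the turquoise bottles look unmoved in the pictures.
- **Gripper:** It ended open, about 0.30 m above the worktop, touching nothing.

Two measurements disagreed:
- **Blue-cap bottle:** A final scene-camera fit put it about 3 mm off in x. That fit used a poor mask (overlap 0.81). The same camera had it within 0.3 mm of its start just after I put it back.
- **Pan and tray centres:** The wrist and side cameras differed by up to about 3 mm, so I used values between them.

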